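# Index the bearing press dial the shorter way and press the bearing home

## Robot

A 6-joint arm with a two-finger parallel gripper is mounted at the origin on the work surface. World frame = base frame: x ahead of the robot, y to its left, z up, the work surface at z = 0. Lengths are in m, angles in rad, forces in N, time in s.
With the tool pointing down it reaches from about 0.425 to 0.95 m from the base axis. Payload 3.5 kg.
Tool frame: the origin (TCP) lies at the very end of the fingers, on their centre line; the grasp point (between the pads) lies ctrl.grip_point_offset behind it (ctrl.grip_point_offset is the distance from the TCP to the grasp point, in m); z points along the fingers, y is the direction in which the jaws open and shut (so a half turn about z gives the same grasp; the last joint's range is limited). The gripper opens to 85 mm and grips with 20 to 120 N. Pads are 22 mm wide; open, the fingers measure 114 mm over their backs; the gripper's body (76 mm by 85 mm) begins 54 mm behind the grasp point. The pads swing forward as they close: fully open they stand 13 mm farther back than shut.
Start: joints at [0.951, 0.286, 1.577, -0, 1.279, -0.15], TCP at [0.306, 0.602, 0.231] pointing down, gripper open.
Joint ranges: [-2.77, 2.77], [-0.9, 2.22], [0.21, 2.48], [-1.53, 4.67], [0.24, 2.81], [-2.84, 2.84]. Speed limits (rad/s): [2.79, 2.79, 3.14, 3.14, 3.14, 3.14].

## Interface

Orientations are given as a unit quaternion [x, y, z, w].
In Python, from plant import telemetry, imaging, ticket, finder, ctrl gives the robot as it stands. The module is installed in compiled form; this text tells all that it offers.
- The arm moves only by the shell command python3 -m crank 'ROWS' [FORCE]. ROWS is JSON, a list of rows, each a list of 7 numbers: the shift along the tool's x, y, z scaled (see below), then the turn, a rotation vector about the tool's x, y, z scaled (see below), then the opening, from 0 (shut) to 1 (fully open). A call has 1 to 12 rows; each row is the pose to reach, as a shift and turn from the pose commanded when the call began, along the tool's axes at that moment; what a row does not reach only later rows make up. The controller multiplies each number of a shift by 0.15 m and each number of a turn by 90 degrees. A row lasts 1/10 s, in which the tool goes at most 50 mm and 8.59 degrees, less where a joint would pass 70% of its speed; a pose out of reach is approached as far as the arm can. A call with a number of a shift or a turn outside -1 to 1 is refused whole. A call with a gripper value outside its range is refused whole. The fingers move at their own pace and stop on an object; FORCE is the grip in N (left out, the last holds). Time passes only in rows, so rows that repeat a pose let the fingers close. It gives the time, the measured TCP pose, the force and the opening at its end, in the units of the state.
- telemetry.get_state(): the state, without advancing time (a new reading comes with each control period).
- imaging.read_camera(name): name is "scene" or "top" or "wrist"; returns a dict with "pixels" (480x640x3 uint8, red, green, blue), "vfov" (degrees; the focal length in pixels is half the picture's height over the tangent of half this angle, whatever the lens; pixels are square), "cx", "cy" (the principal point, pixels), "rvec" (rotation vector, rad) and "tvec" (3), from world to camera coordinates, as OpenCV has them. Camera axes: x right, y down, z forward; pixel columns grow to the right and rows downward; lengths in m; the calibration is good to about 2 mm. A picture is of the moment at which its call begins. There is no depth.
- ticket.sign_off(): hands the job in, once; it reports no verdict.
Trained networks look in a picture, given as the dict that the camera call returned (one of the last four; its "shot" number tells which), for a name from the list of things; names that differ only in an ending like _2 or _b are one class to them, and where a whole thing is asked for, a point or a joint stands for the part that bears it (a point fixed in the world has none). Each returns a list of dicts, best first, with "confidence" (0 to 1); they miss things now and then, are a little off and sometimes report something else, mostly with a low value. They report only what shows in the picture. A call takes as long as a camera call. They do not tell look-alikes from the thing itself.
- finder.masks_of(label, picture): "pixels" (480x640 bool, what is visible of it) and "extent" ([left, top, right, bottom] in pixels, round what is visible of it).
- finder.pinpoint(label, picture): "location" ([row, column] in pixels: a listed point, or the origin of a listed thing).
The state is a dict: "time": time; "qpos": joint angles; "dq": joint speeds; "joint_efforts": joint torques, N m; "eef_pos": TCP position; "tcp_rot": TCP orientation; "contact_force": force on the tool from outside, world axes, zero at the start; "wrist_torque": the same for the moment, N m; "opening": opening from 0.0 (shut) to 1.0 (fully open).
Only numpy, scipy, OpenCV 4.12 (cv2) and the standard library are available. Lean on these libraries where they do the work, as an engineer would, in place of code of your own. Each camera call takes 0.05 s, during which the arm holds its last target.

## Task

One of the four skate wheels on the press's round dial has a bearing only started in its seat, standing proud. Turn the dial, which has upright pegs to push on, whichever way is shorter, until that wheel clicks into place under the ram; then press the lever down until you feel the bearing bottom in the wheel, lean on it there for a second (about 15 N at the grip; over 22 N would damage it), and let the lever come all the way back up. Push the pegs gently, do not strike them, keep your fingers off the wheels and leave everything else on the counter alone.

Things in the scene. Friction and masses are not known exactly. Their poses are not given: they have to be found in the camera images.
- press: Fixed cast press, yellow enamel. Origin: on the counter under the dial's axis; x points from that axis to the ram, the column stands on the +y side, the lever reaches to -y. Head over the ram: x 38 to 90 mm, y from -26 mm to the column, 114 to 182 mm up. Column: x 39 to 89, y 119 to 174 mm, 215 mm high. The dial's -x half is open from above.
- ram: Upright steel ram, flat round nose 18 mm across, 64 mm from the dial's axis along the press's +x. Origin: centre of the nose's underside, 92 mm above the counter when up (12 to 17 mm above the started bearing). It goes down with the lever, 100 mm per rad.
- pegs: The dial's hub and six upright rubber-sleeved round pegs, 13 mm thick, 45 mm tall; they turn with it. Origin: on the dial's axis, level with the plate's top, 40 to 44 mm above the counter (shims vary). In this frame pegs stand 106 mm from the axis at 30, 90, .. 330 deg about z; nests lie 64 mm out at 0, 60, .. 300 deg, with 12 mm dowels. Wheels reach 90 mm from the axis, the plate 123 mm.
- dial (a joint): Turn of the dial since the start (rad, + counterclockwise from above); endless both ways, drag 1 N at a peg. Each 60 deg, with a nest exactly under the ram, a spring plunger drops in a rim notch: 6 deg before it the push at a peg rises to about 10 N, from 3 deg before it the dial springs on into the notch, ahead of the finger, and stays; going past takes 10 N again. It starts between two notches.
- lever (a joint): Angle of the press lever (rad): 0 fully up, where a spring brings it back; + down, at most 0.32. The bearing bottoms somewhere between 0.16 and 0.23, differing with the shims under the dial.
- lever_grip (a point): Middle of the lever's round grip, 26 mm thick, 130 mm long along the press's y, 290 mm from the pivot, 272 mm above the counter when up, 60 mm lower with the bearing home. Pushing down takes 2 to 3 N for the spring, 8 to 10 N while the bearing slides (15 mm at the grip), then rises steeply at the bottom. Ram force is 2.9 times the rest. Under 12 N is not firm, over 22 N does damage.
- work_wheel: Grey resin skate wheel (52 mm across, 31 mm tall) in one of the dial's nests, the only one with a steel bearing, 22 mm across, standing 4.5 mm above its rim. Origin: centre of its underside, on the dial plate.
- bearing (a joint): How far the bearing has been pressed into the work wheel (m): 0 as started, 0.005 on the bottom of its seat.
- spare_a: One of three grey resin skate wheels without a bearing (52 mm across, 31 mm tall, open 22 mm hole on top), standing in another nest of the dial. Origin: centre of its underside. Not to be touched or pressed.
- spare_b: One of three grey resin skate wheels without a bearing (52 mm across, 31 mm tall, open 22 mm hole on top), standing in another nest of the dial. Origin: centre of its underside. Not to be touched or pressed.
- spare_c: One of three grey resin skate wheels without a bearing (52 mm across, 31 mm tall, open 22 mm hole on top), standing in another nest of the dial. Origin: centre of its underside. Not to be touched or pressed.
- bolt_cup: Copper-finish deck bolt cup, 72 mm across and 62 mm high, upright on the counter. Origin: centre of its underside. Leave alone.
- axle: Rusty steel truck axle lying on the counter, 190 mm long along its y, 22 mm thick. Origin: under its middle. Leave alone.
- scraper: Worn rubber grip scraper lying on the counter, about 170 mm long along its x, 22 mm high. Origin: under the grip's middle. Leave alone.
Mind the look-alikes: they are no part of the job. Leave any blue look-alike of the work_wheel alone.

How it is judged:
On the way, in this order (a step that is already met when the one before it is completed fails the run):
1. the wheel with the started bearing stands clicked in place under the raised ram (horizontal distance between work_wheel and ram below 0.004 m and velocity of joint dial between -0.1 and 0.1 rad/s and value of joint lever below 0.06 rad and value of joint bearing below 0.002 m), for 0.3 s.
2. the ram holds the bearing down hard on the bottom of its seat (value of joint bearing above 0.0045 m and contact force between ram and work_wheel above 24 N), for 0.7 s.
At the end, for the whole second after the job is handed in: The bearing is at least 4.5 of its 5 mm into the wheel; that wheel stands at rest, clicked in place within 4 mm of the ram's axis; the lever is back up (within 0.05 rad of its stop) (value of joint bearing above 0.0045 m and horizontal distance between work_wheel and ram below 0.004 m and value of joint lever below 0.05 rad and linear speed of work_wheel below 0.02 m/s); the robot touches nothing.
It fails at once if the dial is turned more than half way round from where it stood (the longer way) (value of joint dial above 3.15 rad or value of joint dial below -3.15 rad).
It fails at once if a peg is struck or pushed with more than 40 N (contact force between the fingers and pegs above 40 N).
It fails at once if the ram presses the bearing with more than 60 N, which damages it (contact force between ram and work_wheel above 60 N).
It fails at once if the fingers press on a wheel, a wheel leaves its nest, or the ram comes down on a wheel without a bearing (contact force between ram and spare_a above 2 N or contact force between ram and spare_b above 2 N or contact force between ram and spare_c above 2 N or contact force between the fingers and work_wheel above 3 N or contact force between the fingers and spare_a above 3 N or contact force between the fingers and spare_b above 3 N or contact force between the fingers and spare_c above 3 N or horizontal distance between any of work_wheel, spare_a, spare_b, spare_c and pegs above 0.072 m).
It fails at once if the cup, the axle or the scraper is moved (distance of any of bolt_cup, axle, scraper from where it was at the start of the episode above 0.02 m).
It also fails if it takes over 72 s, if anything falls off the work surface, if the arm or the gripper's body presses on something with over 40 N, if the wrist force passes 120 N, or if a joint passes its speed limit or range.

## Working session

There is one attempt and no reset: what is moved stays moved. The work goes in short steps, Python scripts to look and compute and a shell command to move; the robot and the scene stay as the last step left them, time stands still between calls to the robot, and variables do not carry over. Pictures are saved under pics/ and viewed, and the job is handed in when it is done.

```bash
mkdir -p pics; ls; python3 - <<'E'
from plant import telemetry, imaging, ticket, finder, ctrl
import cv2, pickle
s=telemetry.get_state(); print(s); print(ctrl.grip_point_offset)
for n in ["scene","top"]:
    p=imaging.read_camera(n); cv2.imwrite(f"pics/{n}0.png",p["pixels"][:,:,::-1]); 
    pickle.dump(p,open(f"{n}0.pkl","wb"))
    print(n,{k:v for k,v in p.items() if k!="pixels"})
    for l in ["press","ram","pegs","lever_grip","work_wheel","bolt_cup","axle","scraper"]:
        r=finder.pinpoint(l,p); print(l,[(d["location"],round(d["confidence"],2)) for d in r])
E
```

```text
pics
{'time': 0.0, 'qpos': array([ 9.50951503e-01,  2.87179310e-01,  1.57818353e+00,  5.41095544e-06,
        1.27860392e+00, -1.49968588e-01]), 'dq': array([ 0.00144203,  0.00068369,  0.00195467, -0.00160262,  0.00141586,
        0.0001545 ]), 'joint_efforts': array([ 1.12697329e-03, -4.05970645e+01, -2.92634547e+01, -7.05614639e-05,
        5.61677531e-03, -1.20462241e-05]), 'eef_pos': array([0.30518917, 0.60132616, 0.22993455]), 'tcp_rot': array([ 2.32783401e-01,  9.72527881e-01, -1.09922730e-03, -4.48106054e-04]), 'contact_force': array([ 0.34293627, -1.34379066,  0.28920215]), 'wrist_torque': array([ 0.01358358,  0.02762679, -0.03167757]), 'opening': 0.997680105036728}
0.0187
scene {'vfov': 52.42074452633662, 'cx': 315.4766681529456, 'cy': 237.46393235440195, 'rvec': array([ 2.38378504,  0.58394437, -0.23736959]), 'tvec': array([-0.43979883, -0.07577614,  1.28040325]), 'shot': 1}
press []
ram []
pegs [([278.6, 343.8], 0.59)]
lever_grip [([296.8, 350.7], 0.67)]
work_wheel [([367.0, 289.0], 0.92), ([299.9, 330.9], 0.7)]
bolt_cup [([180.2, 313.9], 0.72), ([253.5, 353.4], 0.52)]
axle [([434.9, 304.7], 0.84)]
scraper [([376.1, 176.2], 0.59)]
top {'vfov': 55.26931238663213, 'cx': 324.4650139123808, 'cy': 232.99739991199806, 'rvec': array([ 2.12712316, -2.16686654,  0.21929809]), 'tvec': array([-0.02234883,  0.54022537,  1.08365641]), 'shot': 2}
press []
ram [([191.9, 304.4], 0.45)]
pegs [([224.9, 307.9], 0.91)]
lever_grip [([148.5, 390.3], 0.76)]
work_wheel [([229.0, 394.8], 0.92), ([219.1, 336.6], 0.83)]
bolt_cup [([316.9, 196.3], 0.79)]
axle [([196.1, 433.4], 0.85), ([192.0, 305.8], 0.5)]
scraper [([304.0, 444.8], 0.72)]
```

View pics/scene0.png

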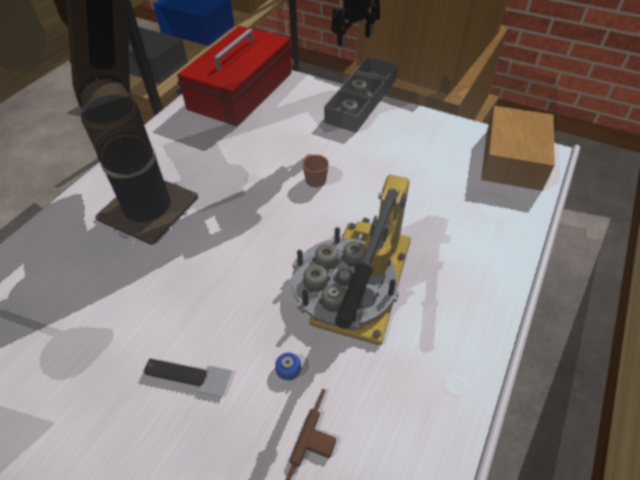

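View pics/top0.png

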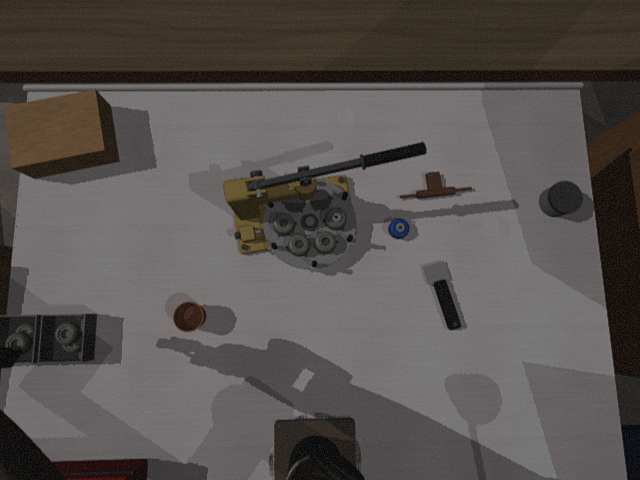

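```bash
python3 - <<'E'
import cv2
a=cv2.imread("pics/top0.png")[160:280,220:380]; a=cv2.resize(a,None,fx=5,fy=5,interpolation=cv2.INTER_CUBIC); a=cv2.convertScaleAbs(a,alpha=1.8); cv2.imwrite("pics/topcrop.png",a)
a=cv2.imread("pics/scene0.png")[170:350,280:420]; a=cv2.resize(a,None,fx=3.3,fy=3.3,interpolation=cv2.INTER_CUBIC);a=cv2.convertScaleAbs(a,alpha=1.4); cv2.imwrite("pics/scenecrop.png",a)
E
```

```text
(no output)
```

View pics/topcrop.png

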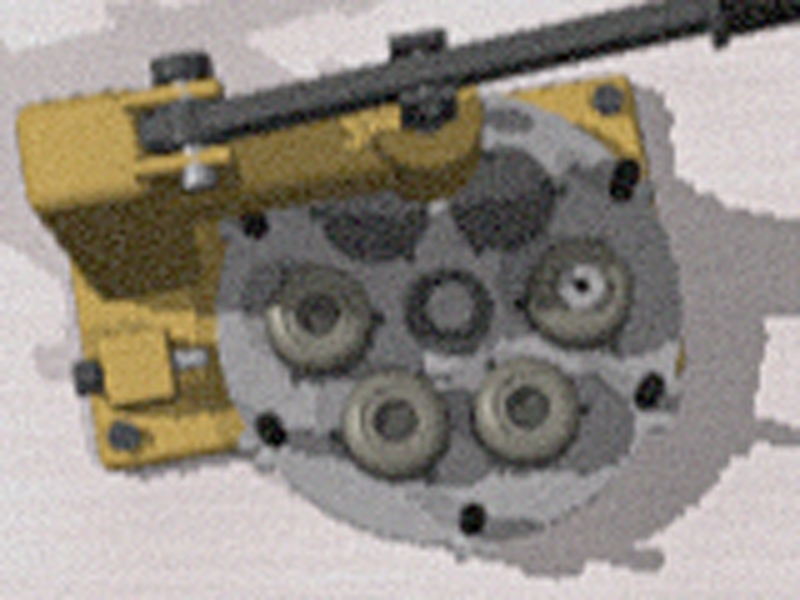

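View pics/scenecrop.png

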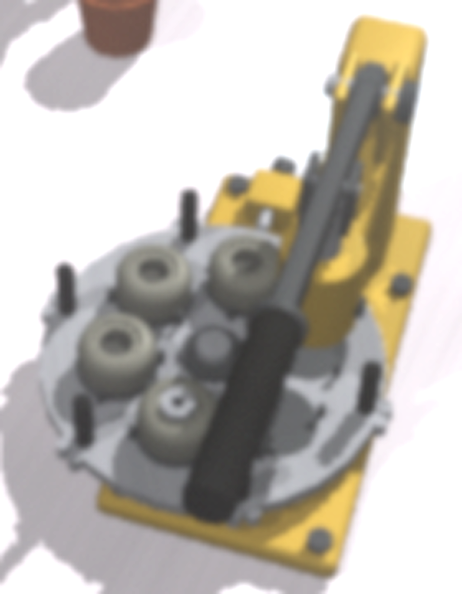

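```bash
cat > geo.py <<'E'
import numpy as np, cv2, pickle
def load(n): return pickle.load(open(n+".pkl","rb"))
def K(p):
    f=240/np.tan(np.radians(p["vfov"])/2); return np.array([[f,0,p["cx"]],[0,f,p["cy"]],[0,0,1.]])
def proj(p,X): return cv2.projectPoints(np.atleast_2d(np.asarray(X,float)),p["rvec"],p["tvec"],K(p),None)[0][:,0]
def ray(p,uv):
    R=cv2.Rodrigues(p["rvec"])[0]; c=-R.T@p["tvec"]; d=R.T@np.linalg.inv(K(p))@np.array([uv[0],uv[1],1.]); return c,d
def atz(p,uv,z):
    c,d=ray(p,uv); return c+d*(z-c[2])/d[2]
def Rz(a): return np.array([[np.cos(a),-np.sin(a),0],[np.sin(a),np.cos(a),0],[0,0,1]])
E
cat > fit.py <<'E'
from geo import *
from scipy.optimize import least_squares
T,S=load("top0"),load("scene0")
tc=lambda u,v:(220+u/5-.4,160+v/5-.4)   # crop->pixel
sc=lambda u,v:(280+u/3.3-.35,170+v/3.3-.35)
print("camT",ray(T,(0,0))[0],"camS",ray(S,(0,0))[0])
z=.087
tp=[tc(625,174),tc(651,384),tc(472,514),tc(270,424),tc(254,219)]
for q in tp: print("peg",atz(T,q,z).round(3))
sp=[sc(189,197),sc(66,270),sc(82,402),sc(371,370)]
for q in sp: print("pegS",atz(S,q,z).round(3))
print("ww T",atz(T,tc(578,290),.0775).round(3),"S",atz(S,sc(178,402),.0775).round(3))
E
python3 fit.py
```

```text
camT [0.34809522 0.00660901 1.15993111] camS [ 0.8167839  -0.56822598  0.92118446]
peg [ 0.627 -0.082  0.087]
peg [ 0.524 -0.091  0.087]
peg [ 0.463 -0.005  0.087]
peg [0.507 0.09  0.087]
peg [0.607 0.097 0.087]
pegS [0.506 0.092 0.087]
pegS [ 0.462 -0.003  0.087]
pegS [ 0.522 -0.09   0.087]
pegS [0.672 0.014 0.087]
ww T [ 0.572 -0.058  0.077] S [ 0.572 -0.057  0.078]
```

```bash
cat >> fit.py <<'E'
# order pegs by angle: use model matching
def pegs(x): 
    return np.array([[x[0]+.106*np.cos(x[2]+k*np.pi/3+np.pi/6),x[1]+.106*np.sin(x[2]+k*np.pi/3+np.pi/6),x[3]+.045] for k in range(6)])
def res(x):
    r=[]
    P=pegs(x)
    for p,q in ((T,tp),(S,sp)):
        U=proj(p,P)
        for a in q:
            d=U-np.array(a); r+=list(d[np.argmin((d**2).sum(1))])
    r.append((x[3]-.042)/.001)
    return r
best=None
for a in np.radians(np.arange(0,60,10)):
    f=least_squares(res,[.567,.004,a,.042],x_scale=[.01,.01,.1,.002])
    if best is None or f.cost<best.cost: best=f
x=best.x; print("dial",x.round(4),np.degrees(x[2]),best.cost); print(np.array(best.fun).round(1)); print(pegs(x).round(3))
wT=atz(T,tc(578,290),x[3]+.0355);wS=atz(S,sc(178,402),x[3]+.0355)
for w in (wT,wS): print("ww r,ang",np.hypot(*(w[:2]-x[:2])),np.degrees(np.arctan2(w[1]-x[1],w[0]-x[0])))
# press yaw: grip ends
ga=[(365,160),(424.5,149)]
for q in ga: print("gripT",atz(T,q,.272).round(3))
for q in (sc(283,318),sc(208,497)): print("gripS",atz(S,q,.272).round(3))
A,B=[atz(T,q,.272) for q in ga]
print("yaw from gripT",np.degrees(np.arctan2((B-A)[0],-(B-A)[1])))
M=(A+B)/2; d=M[:2]-x[:2]; 
print("M",M, "dist",np.hypot(*d))
Dg=np.hypot(*d); print("yaw by x=64:",np.degrees(np.arctan2(d[1],d[0])+np.arccos(.064/Dg)))
# base corners bolts
for q in (tc(608,98),tc(125,435)): print("bolt",atz(T,q,.02).round(3))
E
python3 fit.py | tail -18
python3 - <<'E'
from geo import *
import cv2
a=cv2.imread("pics/top0.png")[130:280,210:440]; a=cv2.resize(a,None,fx=3.4,fy=3.4,interpolation=cv2.INTER_CUBIC); a=cv2.convertScaleAbs(a,alpha=1.8); cv2.imwrite("pics/topcrop2.png",a)
E
```

```text
-0.2  0.6  0.2  0.1  0.1]
[[ 0.611  0.101  0.087]
 [ 0.506  0.091  0.087]
 [ 0.461 -0.005  0.087]
 [ 0.522 -0.092  0.087]
 [ 0.628 -0.082  0.087]
 [ 0.672  0.014  0.087]]
ww r,ang 0.06258108911219656 -85.508062470647
ww r,ang 0.06192186551541883 -85.16081799681572
gripT [ 0.65  -0.11   0.272]
gripT [ 0.672 -0.233  0.272]
gripS [ 0.653 -0.106  0.272]
gripS [ 0.664 -0.216  0.272]
yaw from gripT 10.227711798981522
M [ 0.6609374  -0.17137652  0.272     ] dist 0.199419385367577
yaw by x=64: 9.455362920655396
bolt [ 0.684 -0.079  0.02 ]
bolt [0.513 0.167 0.02 ]
```

View pics/topcrop2.png

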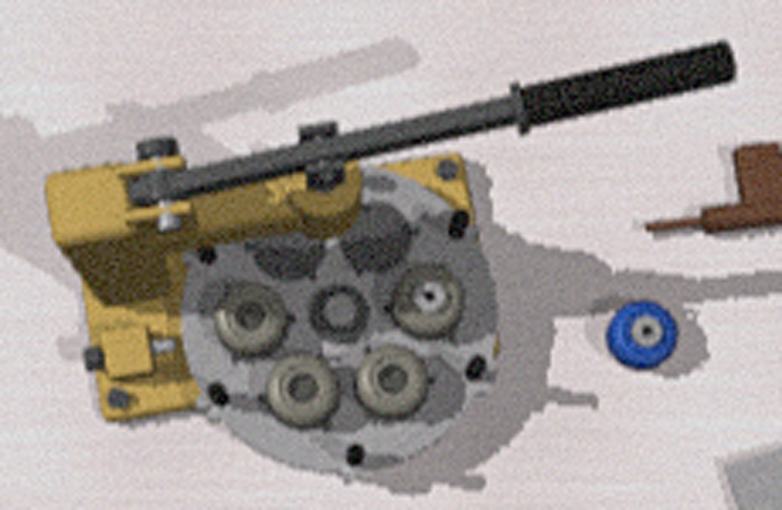

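Work wheel: the grey one at top-view px (336,218), which carries a bright bearing. The other grey wheels at (284,223), (299,244) and (325,241) have open holes, and the blue one at (399,228) is the look-alike. The crop confirms this. The wheel sits at about -85° and the ram at about +10°, so the short way is about 95° CCW. I'll push the near-side pegs toward -y, in two pushes.

```bash
python3 -m crank '[[-0.3,-0.33,0,0,0,0,0],[-0.6,-0.66,0,0,0,0,0],[-0.87,-0.98,0,0,0,0,0]]' 60; python3 -m crank '[[-0.3,-0.33,0,0,0,0,0],[-0.6,-0.66,0,0,0,0,0],[-0.87,-0.98,0,0,0,0,0]]'; python3 fit.py | sed -n 11,14p
cat > to.py <<'E'
# usage: to.py x y z yawdeg(of tool y) : shift/turn in units
import sys; from geo import *; from plant import telemetry
from scipy.spatial.transform import Rotation as R
s=telemetry.get_state(); r=R.from_quat(s["tcp_rot"]); m=r.as_matrix()
x,y,z,a=map(float,sys.argv[1:5])
ty=np.array([np.cos(np.radians(a)),np.sin(np.radians(a)),0]); tz=np.array([0,0,-1.]); tx=np.cross(ty,tz)
d=m.T@(np.array([x,y,z])-s["eef_pos"]); 
rv=R.from_matrix(m.T@np.column_stack([tx,ty,tz])).as_rotvec(degrees=True)
print("t",round(s["time"],2),"pos",s["eef_pos"].round(4),"yaw_y",np.degrees(np.arctan2(m[1,1],m[0,1])).round(1),"F",s["contact_force"].round(1),"open",round(s["opening"],2))
print("shift",(d/.15).round(3),"turn",(rv/90).round(3), "q6",s["qpos"][5].round(2))
E
python3 to.py .455 .028 .23 -12
```

```text
time: 1.2
eef_pos: [0.3443, 0.4556, 0.2312]
tcp_rot: [0.232, 0.973, -0.0, 0.0]
contact_force: [0.7, -0.3, 1.5]
opening: 0.515
time: 1.5
eef_pos: [0.3829, 0.3102, 0.2316]
tcp_rot: [0.232, 0.973, 0.0, 0.0]
contact_force: [0.5, 0.4, -0.2]
opening: -0.0
ww T [ 0.572 -0.058  0.077] S [ 0.572 -0.057  0.078]
dial [0.5668 0.0044 0.6126 0.0421] 35.09732707827621 4.630098803775627
[ 0.3 -0.5  0.3  0.6  0.1  0.8 -0.6  0.7 -1.5 -1.9 -0.2  0.1 -0.7  0.5
 -0.2  0.6  0.2  0.1  0.1]
t 1.5 pos [0.3829 0.3102 0.2316] yaw_y 63.1 F [ 0.5  0.4 -0.2] open -0.0
shift [-1.279 -1.461  0.011] turn [0.001 0.    0.835] q6 -0.63
```

```bash
python3 -m crank '[[-0.3,-0.33,0,0,0,0.08,0],[-0.6,-0.66,0,0,0,0.17,0],[-0.87,-0.98,0,0,0,0.26,0],[-0.87,-0.98,0,0,0,0.35,0],[-0.87,-0.98,0,0,0,0.43,0],[-0.87,-0.98,0,0,0,0.52,0],[-0.87,-0.98,0,0,0,0.6,0],[-0.87,-0.98,0,0,0,0.69,0],[-0.87,-0.98,0,0,0,0.77,0],[-0.87,-0.98,0,0,0,0.835,0]]';python3 to.py .455 .028 .12 -12;
```

```text
time: 2.5
eef_pos: [0.4325, 0.1218, 0.2315]
tcp_rot: [0.779, 0.627, 0.0, 0.0]
contact_force: [-0.1, 0.2, -0.9]
opening: -0.0
t 2.5 pos [0.4325 0.1218 0.2315] yaw_y -12.3 F [-0.1  0.2 -0.9] open -0.0
shift [-0.579  0.28   0.744] turn [ 0.    -0.    -0.004] q6 0.26
```

```bash
python3 -m crank '[[-0.3,0.14,0.3,0,0,0,0],[-0.58,0.28,0.6,0,0,0,0],[-0.58,0.28,0.74,0,0,0,0],[-0.58,0.28,0.74,0,0,0,0]]';python3 to.py .455 .028 .060 -12; python3 - <<'E'
from plant import imaging
import cv2,pickle,numpy as np
for n in ("top","wrist"):
    p=imaging.read_camera(n); pickle.dump(p,open(n+"1.pkl","wb"))
    a=p["pixels"][:,:,::-1]
    if n=="top": a=cv2.resize(a[150:310,230:410],None,fx=3.5,fy=3.5,interpolation=cv2.INTER_CUBIC)
    a=cv2.convertScaleAbs(a,alpha=1.6); cv2.imwrite(f"pics/{n}1.png",a)
E
```

```text
time: 2.9
eef_pos: [0.4515, 0.0265, 0.1147]
tcp_rot: [0.779, 0.627, -0.004, -0.004]
contact_force: [-0.7, 0.4, 0.3]
opening: -0.002
t 2.9 pos [0.4515 0.0265 0.1147] yaw_y -12.3 F [-0.7  0.4  0.3] open -0.0
shift [0.015 0.025 0.364] turn [-0.007  0.001 -0.003] q6 0.05
```

View pics/top1.png

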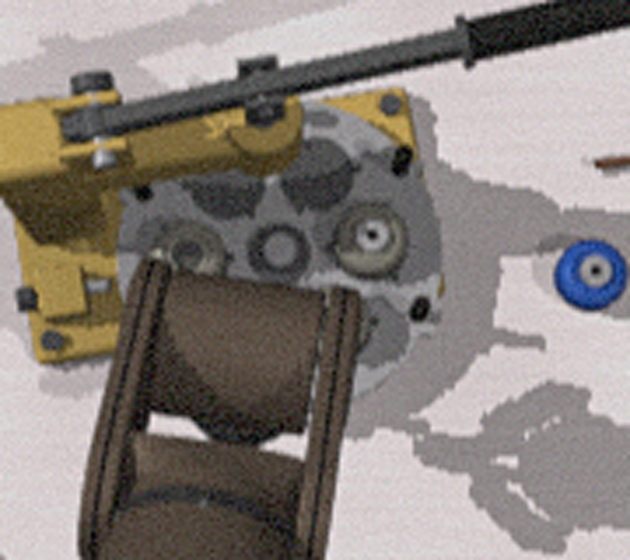

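View pics/wrist1.png

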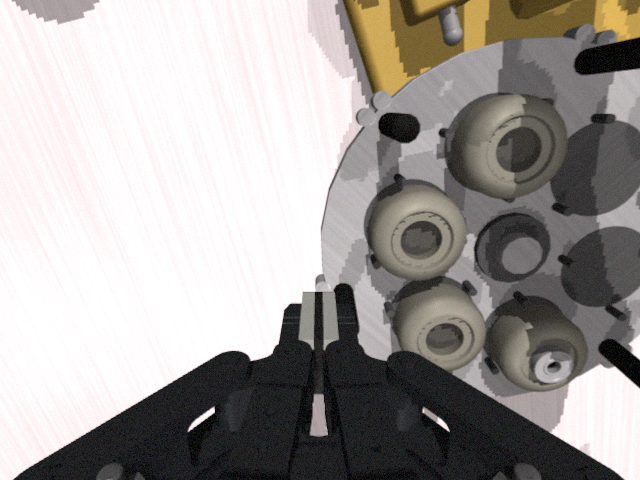

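```bash
python3 - <<'E'
from geo import *
p=load("wrist1"); print(ray(p,(320,240))[0])
c=np.array([.5668,.0044]); 
for k in range(6):
    a=np.radians(35.1+30+60*k); b=np.append(c+.106*np.array([np.cos(a),np.sin(a)]),.042); t=b+[0,0,.045]
    print(k,np.degrees(a),proj(p,[b,t]).round(0).tolist())
print(proj(p,[.4515,.0265,.1147]),proj(p,[.4515,.0265,.06]))
print(proj(p,[.5668,.0044,.042+0.0]))
E
```

```text
[0.47151538 0.1082814  0.25994864]
0 65.1 [[583.0, 62.0], [655.0, 50.0]]
1 125.10000000000001 [[387.0, 124.0], [405.0, 129.0]]
2 185.1 [[342.0, 291.0], [346.0, 330.0]]
3 245.10000000000002 [[450.0, 382.0], [475.0, 435.0]]
4 305.1 [[605.0, 345.0], [662.0, 393.0]]
5 365.1 [[688.0, 195.0], [776.0, 217.0]]
[[315.1054193  308.88375226]] [[316.4384998  260.32648594]]
[[506.98601242 245.2603836 ]]
```

```bash
python3 -m crank '[[0.01,0.02,0.12,0,0,0,0],[0.01,0.02,0.24,0,0,0,0],[0.01,0.02,0.34,0,0,0,0],[0.01,0.02,0.34,0,0,0,0]]';python3 - <<'E'
import subprocess
import numpy as np
for th in (170,172,175,178,182,186,190,195,200,205):
    a=np.radians(th); print(th,subprocess.run(["python3","to.py",str(.5668+.115*np.cos(a)),str(.0044+.115*np.sin(a)),".06",str(th-180)],capture_output=True,text=True).stdout.split("\n")[1])
E
python3 to.py .455 .028 .06 -12
```

```text
time: 3.4
eef_pos: [0.4587, 0.0298, 0.0699]
tcp_rot: [0.777, 0.629, 0.0, -0.0]
contact_force: [-0.3, 0.3, 0.0]
opening: 0.004
170 shift [-0.043 -0.026  0.066] turn [ 0.    -0.    -0.022] q6 0.05
172 shift [-0.069 -0.024  0.066] turn [ 0.    -0.    -0.044] q6 0.05
175 shift [-0.109 -0.021  0.066] turn [ 0.    -0.    -0.078] q6 0.05
178 shift [-0.149 -0.015  0.066] turn [ 0.    -0.    -0.111] q6 0.05
182 shift [-0.201 -0.004  0.066] turn [ 0.    -0.    -0.155] q6 0.05
186 shift [-0.253  0.011  0.066] turn [ 0.  -0.  -0.2] q6 0.05
190 shift [-0.303  0.029  0.066] turn [ 0.    -0.    -0.244] q6 0.05
195 shift [-0.364  0.057  0.066] turn [ 0.  -0.  -0.3] q6 0.05
200 shift [-0.422  0.09   0.066] turn [ 0.    -0.    -0.355] q6 0.05
205 shift [-0.477  0.128  0.066] turn [ 0.    -0.    -0.411] q6 0.05
t 3.4 pos [0.4587 0.0298 0.0699] yaw_y -12.0 F [-0.3  0.3  0. ] open 0.0
shift [-0.017 -0.021  0.066] turn [ 0. -0.  0.] q6 0.05
```

```bash
python3 -m crank '[[-0.02,-0.025,0.04,0,0,-0.01,0],[-0.05,-0.025,0.066,0,0,-0.03,0],[-0.065,-0.024,0.066,0,0,-0.042,0],[-0.08,-0.023,0.066,0,0,-0.053,0],[-0.095,-0.022,0.066,0,0,-0.065,0],[-0.11,-0.021,0.066,0,0,-0.078,0],[-0.125,-0.019,0.066,0,0,-0.09,0],[-0.14,-0.016,0.066,0,0,-0.103,0]]';python3 - <<'E'
import subprocess
import numpy as np
for th in (177,180,183,186,190,195,200,205):
    a=np.radians(th); print(th,subprocess.run(["python3","to.py",str(.5668+.115*np.cos(a)),str(.0044+.115*np.sin(a)),".06",str(th-180)],capture_output=True,text=True).stdout)
E
```

```text
time: 4.2
eef_pos: [0.4518, 0.0087, 0.0595]
tcp_rot: [0.724, 0.69, 0.0, -0.0]
contact_force: [0.6, 0.5, 0.2]
opening: 0.003
177 t 4.2 pos [0.4518 0.0087 0.0595] yaw_y -2.7 F [0.6 0.5 0.2] open 0.0
shift [ 0.011  0.    -0.003] turn [-0.    -0.     0.003] q6 -0.16

180 t 4.2 pos [0.4518 0.0087 0.0595] yaw_y -2.7 F [0.6 0.5 0.2] open 0.0
shift [-0.029  0.001 -0.003] turn [-0.   -0.   -0.03] q6 -0.16

183 t 4.2 pos [0.4518 0.0087 0.0595] yaw_y -2.7 F [0.6 0.5 0.2] open 0.0
shift [-0.069  0.004 -0.003] turn [-0.    -0.    -0.063] q6 -0.16

186 t 4.2 pos [0.4518 0.0087 0.0595] yaw_y -2.7 F [0.6 0.5 0.2] open 0.0
shift [-0.109  0.009 -0.003] turn [-0.    -0.    -0.097] q6 -0.16

190 t 4.2 pos [0.4518 0.0087 0.0595] yaw_y -2.7 F [0.6 0.5 0.2] open 0.0
shift [-0.161  0.019 -0.003] turn [-0.    -0.    -0.141] q6 -0.16

195 t 4.2 pos [0.4518 0.0087 0.0595] yaw_y -2.7 F [0.6 0.5 0.2] open 0.0
shift [-0.226  0.037 -0.003] turn [-0.    -0.    -0.197] q6 -0.16

200 t 4.2 pos [0.4518 0.0087 0.0595] yaw_y -2.7 F [0.6 0.5 0.2] open 0.0
shift [-0.289  0.06  -0.003] turn [-0.    -0.    -0.252] q6 -0.16

205 t 4.2 pos [0.4518 0.0087 0.0595] yaw_y -2.7 F [0.6 0.5 0.2] open 0.0
shift [-0.349  0.088 -0.003] turn [-0.    -0.    -0.308] q6 -0.16
```

```bash
python3 -m crank '[[-0.015,0.001,0,0,0,-0.018,0],[-0.03,0.001,0,0,0,-0.03,0],[-0.049,0.002,0,0,0,-0.047,0],[-0.069,0.004,0,0,0,-0.063,0],[-0.096,0.007,0,0,0,-0.085,0],[-0.122,0.011,0,0,0,-0.108,0],[-0.148,0.016,0,0,0,-0.13,0],[-0.174,0.022,0,0,0,-0.152,0],[-0.2,0.029,0,0,0,-0.174,0],[-0.226,0.037,0,0,0,-0.197,0]]';python3 - <<'E'
import subprocess
import numpy as np
for th in (195,198,201,204,206,208,210,212):
    a=np.radians(th); print(th,subprocess.run(["python3","to.py",str(.5668+.115*np.cos(a)),str(.0044+.115*np.sin(a)),".06",str(th-180)],capture_output=True,text=True).stdout.split("\n")[1])
from plant import imaging
import cv2,pickle
p=imaging.read_camera("wrist");pickle.dump(p,open("wrist2.pkl","wb")); cv2.imwrite("pics/wrist2.png",cv2.convertScaleAbs(p["pixels"][:,:,::-1],alpha=1.6))
E
```

```text
time: 5.2
eef_pos: [0.4556, -0.0255, 0.0594]
tcp_rot: [0.608, 0.794, -0.0, -0.0]
contact_force: [-1.6, 1.1, 0.3]
opening: 0.001
195 shift [ 0.001  0.001 -0.004] turn [-0.    -0.     0.001] q6 -0.54
198 shift [-0.039  0.002 -0.004] turn [-0.    -0.    -0.033] q6 -0.54
201 shift [-0.079  0.005 -0.004] turn [-0.    -0.    -0.066] q6 -0.54
204 shift [-0.119  0.011 -0.004] turn [-0.    -0.    -0.099] q6 -0.54
206 shift [-0.145  0.015 -0.004] turn [-0.    -0.    -0.122] q6 -0.54
208 shift [-0.172  0.021 -0.004] turn [-0.    -0.    -0.144] q6 -0.54
210 shift [-0.198  0.027 -0.004] turn [-0.    -0.    -0.166] q6 -0.54
212 shift [-0.223  0.035 -0.004] turn [-0.    -0.    -0.188] q6 -0.54
```

View pics/wrist2.png

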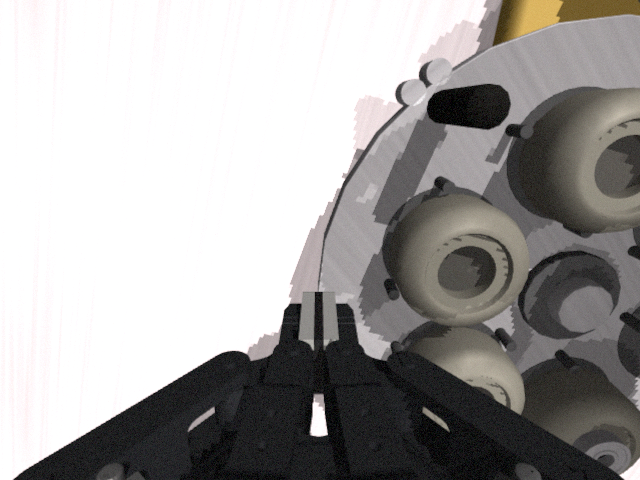

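```bash
python3 - <<'E'
from geo import *
p=load("wrist2"); c=np.array([.5668,.0044])
for an in (140,142,144,146,148):
    a=np.radians(an); b=np.append(c+.106*np.array([np.cos(a),np.sin(a)]),.042); t=b+[0,0,.045]
    print(an,proj(p,[b,t]).round(0).tolist())
E
```

```text
140 [[455.0, 96.0], [510.0, 92.0]]
142 [[447.0, 101.0], [498.0, 100.0]]
144 [[439.0, 107.0], [487.0, 108.0]]
146 [[432.0, 114.0], [476.0, 117.0]]
148 [[424.0, 120.0], [465.0, 125.0]]
```

```bash
python3 -m crank '[[-0.02,0.001,0,0,0,-0.017,0],[-0.039,0.002,0,0,0,-0.033,0],[-0.059,0.003,0,0,0,-0.05,0],[-0.079,0.005,0,0,0,-0.066,0],[-0.099,0.008,0,0,0,-0.083,0],[-0.119,0.011,0,0,0,-0.099,0]]'
python3 to.py .4586 -.0345 .06 20
```

```text
time: 5.85
eef_pos: [0.4616, -0.0422, 0.0593]
tcp_rot: [0.545, 0.838, -0.0, -0.0]
contact_force: [-1.0, 1.0, 1.9]
opening: -0.001
t 5.85 pos [ 0.4616 -0.0422  0.0593] yaw_y 23.9 F [-1.   1.   1.9] open -0.0
shift [ 0.055  0.002 -0.005] turn [-0.001 -0.     0.043] q6 -0.73
```

```bash
python3 -m crank '[[-0.013,0.001,0,0,0,-0.011,0],[-0.026,0.001,0,0,0,-0.022,0],[-0.039,0.002,0,0,0,-0.033,0]]'; python3 -m crank '[[-0.013,0.001,0,0,0,-0.011,0],[-0.02,0.001,0,0,0,-0.016,0]]'
```

```text
time: 6.15
eef_pos: [0.4625, -0.0458, 0.0588]
tcp_rot: [0.524, 0.852, 0.0, -0.004]
contact_force: [-7.1, 5.9, 2.1]
opening: -0.001
time: 6.35
eef_pos: [0.4622, -0.0475, 0.058]
tcp_rot: [0.513, 0.858, -0.0, -0.006]
contact_force: [-9.5, 7.9, 5.1]
opening: -0.004
```

```bash
python3 -m crank '[[-0.01,0.001,0,0,0,-0.007,0]]';  python3 -m crank '[[-0.01,0.001,0,0,0,-0.007,0]]'
```

```text
time: 6.45
eef_pos: [0.4621, -0.0484, 0.0577]
tcp_rot: [0.508, 0.861, -0.0, -0.007]
contact_force: [-11.4, 7.3, 5.7]
opening: 0.002
time: 6.55
eef_pos: [0.4621, -0.0491, 0.0574]
tcp_rot: [0.503, 0.864, -0.0, -0.009]
contact_force: [-14.4, 12.1, 9.8]
opening: 0.001
```

```bash
python3 - <<'E'
from plant import imaging
import cv2,pickle
for n in ("wrist","scene"):
    p=imaging.read_camera(n);pickle.dump(p,open(n+"3.pkl","wb")); a=p["pixels"][:,:,::-1]
    if n=="scene": a=cv2.resize(a[150:350,200:440],None,fx=3,fy=3,interpolation=cv2.INTER_CUBIC)
    cv2.imwrite(f"pics/{n}3.png",cv2.convertScaleAbs(a,alpha=1.5))
E
python3 to.py .46 -.05 .06 27
```

```text
t 6.65 pos [ 0.4621 -0.0491  0.0574] yaw_y 29.5 F [-12.5   9.1   7.8] open 0.0
shift [ 0.002 -0.015 -0.017] turn [-0.006 -0.009  0.028] q6 -0.84
```

View pics/wrist3.png

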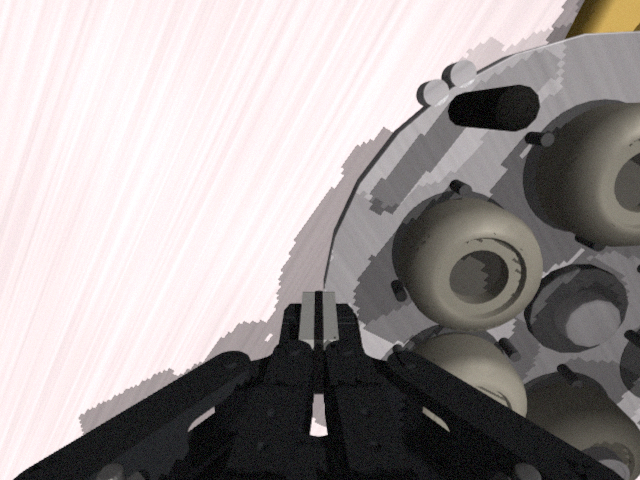

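View pics/scene3.png

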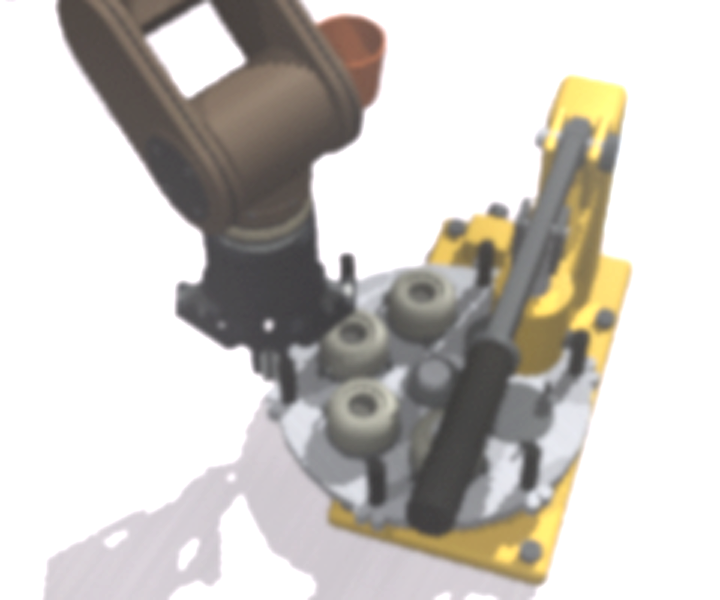

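```bash
python3 - <<'E'
from geo import *
p=load("wrist3"); c=np.array([.5668,.0044])
for an in (152,154,156,158):
    a=np.radians(an); b=np.append(c+.106*np.array([np.cos(a),np.sin(a)]),.042); t=b+[0,0,.045]
    print(an,proj(p,[b,t]).round(0).tolist())
E
python3 -m crank '[[-0.008,0.001,0,0,0,-0.005,0]]'
```

```text
152 [[471.0, 103.0], [531.0, 100.0]]
154 [[463.0, 109.0], [519.0, 107.0]]
156 [[455.0, 114.0], [507.0, 115.0]]
158 [[447.0, 120.0], [496.0, 123.0]]
time: 6.75
eef_pos: [0.4621, -0.0493, 0.0574]
tcp_rot: [0.5, 0.866, -0.0, -0.01]
contact_force: [-15.3, 11.6, 10.6]
opening: 0.0
```

```bash
python3 -m crank '[[0.04,0,0,0,0,0,0],[0.08,0,0,0,0,0,0],[0.11,0,0,0,0,0,0],[0.11,0.03,0,0,0,0,0],[0.11,0.06,0,0,0,0,0],[0.11,0.06,0,0,0,0,0]]'
python3 - <<'E'
import subprocess
import numpy as np
for th in (198,202,204,206,208,210):
    a=np.radians(th); print(th,subprocess.run(["python3","to.py",str(.5668+.107*np.cos(a)),str(.0044+.107*np.sin(a)),".06",str(th-180)],capture_output=True,text=True).stdout)
from plant import imaging
import cv2,pickle
p=imaging.read_camera("wrist");pickle.dump(p,open("wrist4.pkl","wb")); cv2.imwrite("pics/wrist4.png",cv2.convertScaleAbs(p["pixels"][:,:,::-1],alpha=1.6))
E
```

```text
time: 7.35
eef_pos: [0.4693, -0.0348, 0.06]
tcp_rot: [0.5, 0.866, 0.0, 0.001]
contact_force: [0.1, -0.1, 0.2]
opening: -0.0
198 t 7.35 pos [ 0.4693 -0.0348  0.06  ] yaw_y 30.0 F [ 0.1 -0.1  0.2] open -0.0
shift [ 0.049 -0.004 -0.   ] turn [0.001 0.001 0.133] q6 -0.81

202 t 7.35 pos [ 0.4693 -0.0348  0.06  ] yaw_y 30.0 F [ 0.1 -0.1  0.2] open -0.0
shift [ 0.    -0.013 -0.   ] turn [0.001 0.001 0.089] q6 -0.81

204 t 7.35 pos [ 0.4693 -0.0348  0.06  ] yaw_y 30.0 F [ 0.1 -0.1  0.2] open -0.0
shift [-0.024 -0.016 -0.   ] turn [0.001 0.001 0.067] q6 -0.81

206 t 7.35 pos [ 0.4693 -0.0348  0.06  ] yaw_y 30.0 F [ 0.1 -0.1  0.2] open -0.0
shift [-0.049 -0.018 -0.   ] turn [0.001 0.001 0.044] q6 -0.81

208 t 7.35 pos [ 0.4693 -0.0348  0.06  ] yaw_y 30.0 F [ 0.1 -0.1  0.2] open -0.0
shift [-0.074 -0.02  -0.   ] turn [0.001 0.001 0.022] q6 -0.81

210 t 7.35 pos [ 0.4693 -0.0348  0.06  ] yaw_y 30.0 F [ 0.1 -0.1  0.2] open -0.0
shift [-0.099 -0.02  -0.   ] turn [ 0.001  0.001 -0.   ] q6 -0.81
```

View pics/wrist4.png

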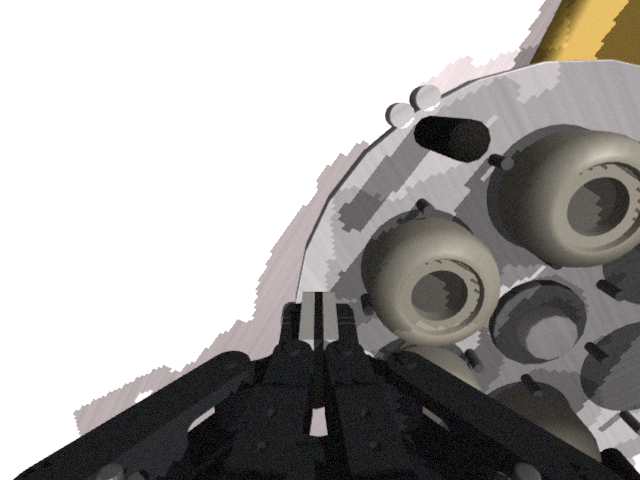

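```bash
python3 -m crank '[[-0.015,-0.013,0,0,0,0,0],[-0.027,-0.015,0,0,0,0,0],[-0.039,-0.016,0,0,0,0,0],[-0.05,-0.017,0,0,0,0,0],[-0.06,-0.018,0,0,0,0,0]]'; python3 -m crank '[[-0.008,0,0,0,0,0,0],[-0.015,0,0,0,0,0,0]]'
```

```text
time: 7.9
eef_pos: [0.4687, -0.041, 0.0593]
tcp_rot: [0.501, 0.865, 0.002, -0.004]
contact_force: [-5.4, 14.3, 8.3]
opening: -0.004
time: 8.1
eef_pos: [0.4688, -0.0412, 0.0593]
tcp_rot: [0.501, 0.865, 0.003, -0.006]
contact_force: [-7.7, 19.4, 12.7]
opening: -0.0
```

```bash
python3 -m crank '[[-0.007,0,0,0,0,0,0],[-0.014,0,0,0,0,0,0]]'; python3 to.py .4741 -.0491 .06 30
```

```text
time: 8.3
eef_pos: [0.4694, -0.0422, 0.0593]
tcp_rot: [0.501, 0.865, 0.003, -0.007]
contact_force: [-6.3, 16.5, 10.9]
opening: 0.0
t 8.3 pos [ 0.4694 -0.0422  0.0593] yaw_y 29.8 F [-6.3 16.5 10.9] open 0.0
shift [-0.055  0.004 -0.005] turn [-0.001 -0.01  -0.002] q6 -0.84
```

```bash
cat > ang.py <<'E'
# estimate dial angle from wrist pic by maximizing darkness of projected pegs; prints world angle of nest set mod 60
import sys; from geo import *; from plant import imaging
from scipy.optimize import minimize
p=imaging.read_camera("wrist"); n=sys.argv[1]; pickle.dump(p,open(n+".pkl","wb"))
im=cv2.convertScaleAbs(p["pixels"][:,:,::-1],alpha=1.6)
g=cv2.cvtColor(p["pixels"],cv2.COLOR_RGB2GRAY)
mask=(g<35).astype(float)
ks=eval(sys.argv[2]) # approx world angle of a visible peg
c=np.array([.5668,.0044]); best=[]
for an in np.arange(ks-8,ks+8,.25):
    a=np.radians(an); u=np.array([np.cos(a),np.sin(a)]); t=np.array([-u[1],u[0]])
    pts=[]
    for z in (.044,.085):
        for w in (-.0065,.0065): pts.append(np.append(c+.106*u+w*t,z))
    for z in (.044,.085):
        for w in (-.0065,.0065): pts.append(np.append(c+(.106+w)*u,z))
    q=proj(p,pts); h=cv2.convexHull(q.astype(np.float32)).astype(int)
    m=np.zeros(g.shape,np.uint8); cv2.fillConvexPoly(m,h,1)
    o=cv2.dilate(m,np.ones((9,9),np.uint8))-m
    m=m.astype(bool);o=o.astype(bool)
    best.append((mask[m].mean()-mask[o].mean(),an))
best.sort(reverse=True); print(best[:4])
cv2.imwrite(f"pics/{n}.png",im)
E
python3 ang.py w5 154; python3 -m crank '[[-0.006,0,0,0,0,0,0]]'; python3 to.py .4741 -.0491 .06 30
```

```text
[(np.float64(0.5026217804194849), np.float64(155.75)), (np.float64(0.5005279034690799), np.float64(156.0)), (np.float64(0.48165851354951206), np.float64(155.5)), (np.float64(0.48148148148148145), np.float64(154.0))]
time: 8.45
eef_pos: [0.4716, -0.0457, 0.0594]
tcp_rot: [0.5, 0.866, 0.002, -0.003]
contact_force: [-1.5, 7.4, 3.1]
opening: 0.003
t 8.45 pos [ 0.4716 -0.0457  0.0594] yaw_y 29.9 F [-1.5  7.4  3.1] open 0.0
shift [-0.028  0.003 -0.004] turn [-0.    -0.004 -0.001] q6 -0.84
```

```bash
python3 -m crank '[[0,0,0,0,0,0,0],[0,0,0,0,0,0,0]]'; python3 ang.py w6 160; python3 -m crank '[[0.03,0,0,0,0,0,0],[0.06,0,0,0,0,0,0],[0.06,0,0,0,0,0,0],[0.06,0,0,0,0,0,0]]'; python3 ang.py w7 160
```

```text
time: 8.65
eef_pos: [0.4729, -0.048, 0.0594]
tcp_rot: [0.5, 0.866, 0.0, -0.0]
contact_force: [0.4, 2.0, 0.5]
opening: 0.001
[(np.float64(0.4860525167297062), np.float64(159.5)), (np.float64(0.4858047648856648), np.float64(157.75)), (np.float64(0.4847992946365373), np.float64(158.0)), (np.float64(0.48013853924129424), np.float64(157.5))]
time: 9.1
eef_pos: [0.4682, -0.0407, 0.0594]
tcp_rot: [0.5, 0.866, -0.0, 0.0]
contact_force: [0.0, 0.3, -0.6]
opening: -0.0
[(np.float64(0.5089411059750043), np.float64(158.25)), (np.float64(0.5030198749912214), np.float64(159.0)), (np.float64(0.4957458483914595), np.float64(159.25)), (np.float64(0.48395020247538234), np.float64(158.0))]
```

View pics/w7.png

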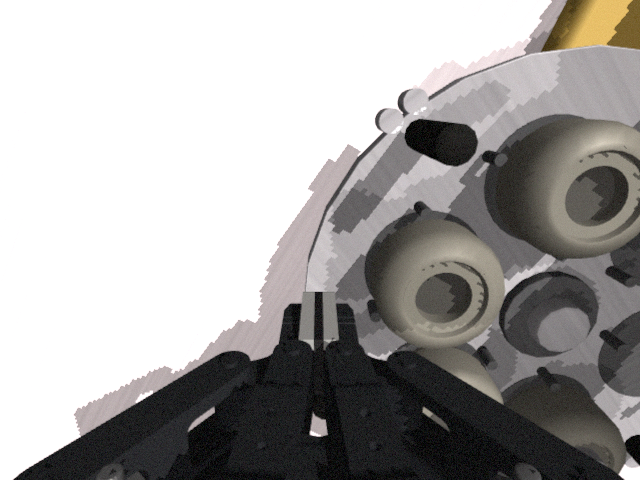

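```bash
python3 -m crank '[[0,0,-0.15,0,0,0,0],[0,0,-0.3,0,0,0,0],[0,0,-0.42,0,0,0,0],[0,0,-0.42,0,0,0,0]]'; python3 - <<'E'
import subprocess
import numpy as np
for th in (145,):
    a=np.radians(th); print(th,subprocess.run(["python3","to.py",str(.5668+.111*np.cos(a)),str(.0044+.111*np.sin(a)),".12",str(th-180)],capture_output=True,text=True).stdout)
E
```

```text
time: 9.55
eef_pos: [0.4705, -0.0414, 0.1253]
tcp_rot: [0.5, 0.866, 0.001, 0.003]
contact_force: [0.6, 0.3, 0.0]
opening: 0.0
145 t 9.55 pos [ 0.4705 -0.0414  0.1253] yaw_y 30.0 F [0.6 0.3 0. ] open 0.0
shift [0.614 0.395 0.034] turn [0.004 0.001 0.722] q6 -0.83
```

```bash
python3 -m crank '[[0.15,0.1,0,0,0,0.09,0],[0.3,0.2,0,0,0,0.18,0],[0.45,0.3,0,0,0,0.27,0],[0.61,0.395,0,0,0,0.36,0],[0.61,0.395,0,0,0,0.45,0],[0.61,0.395,0,0,0,0.54,0],[0.61,0.395,0,0,0,0.63,0],[0.61,0.395,0,0,0,0.72,0],[0.61,0.395,0,0,0,0.72,0]]'; python3 ang.py w8 158.5;python3 to.py .4759 .0681 .06 -35
```

```text
time: 10.45
eef_pos: [0.4733, 0.0683, 0.1211]
tcp_rot: [0.886, 0.463, -0.001, -0.0]
contact_force: [-0.7, 0.0, -0.5]
opening: 0.0
[(np.float64(0.36750374812593706), np.float64(158.75)), (np.float64(0.3650681568763357), np.float64(158.25)), (np.float64(0.3529672324787821), np.float64(159.0)), (np.float64(0.3489719154781451), np.float64(166.25))]
t 10.5 pos [0.4734 0.0682 0.1213] yaw_y -34.7 F [ 0.3 -0.1  0.3] open 0.0
shift [0.009 0.015 0.409] turn [-0.001  0.001  0.004] q6 0.54
```

View pics/w8.png

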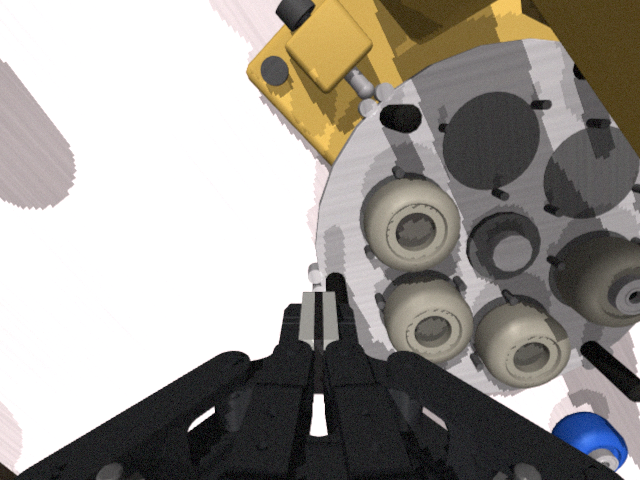

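```bash
python3 -m crank '[[0,0,0.15,0,0,0,0],[0,0,0.3,0,0,0,0],[0,0,0.38,0,0,0,0],[0,0,0.41,0,0,0,0],[0,0,0.41,0,0,0,0]]'; cat > arc.py <<'E'
import sys,subprocess
import numpy as np
r=sys.argv[1]; 
for i,th in enumerate(sys.argv[2:]):
    a=np.radians(float(th)); o=subprocess.run(["python3","to.py",str(.5668+float(r)*np.cos(a)),str(.0044+float(r)*np.sin(a)),".06",str(float(th)-180)],capture_output=True,text=True).stdout.split("\n")
    if i==0: print(o[0])
    print(th,o[1])
E
python3 arc.py .107 147 148 150 152 155 158 162 166
```

```text
time: 11.0
eef_pos: [0.4736, 0.0683, 0.0604]
tcp_rot: [0.886, 0.463, -0.001, -0.0]
contact_force: [0.5, -0.3, -0.4]
opening: 0.003
t 11.0 pos [0.4736 0.0683 0.0604] yaw_y -34.8 F [ 0.5 -0.3 -0.4] open 0.0
147 shift [-0.017  0.04   0.002] turn [-0.001  0.    -0.02 ] q6 0.54
148 shift [-0.03   0.041  0.002] turn [-0.001  0.    -0.031] q6 0.54
150 shift [-0.055  0.042  0.002] turn [-0.001  0.    -0.053] q6 0.54
152 shift [-0.08   0.045  0.002] turn [-0.001  0.    -0.075] q6 0.54
155 shift [-0.116  0.05   0.002] turn [-0.001  0.    -0.109] q6 0.54
158 shift [-0.153  0.057  0.003] turn [-0.001  0.    -0.142] q6 0.54
162 shift [-0.201  0.07   0.003] turn [-0.001  0.    -0.187] q6 0.54
166 shift [-0.248  0.086  0.003] turn [-0.001  0.    -0.231] q6 0.54
```

```bash
python3 -m crank '[[-0.01,0.025,0,0,0,-0.01,0],[-0.02,0.04,0,0,0,-0.02,0],[-0.03,0.041,0,0,0,-0.031,0],[-0.043,0.042,0,0,0,-0.042,0],[-0.055,0.042,0,0,0,-0.053,0],[-0.067,0.044,0,0,0,-0.065,0],[-0.08,0.045,0,0,0,-0.075,0]]'; python3 arc.py .107 152 153 154 155 156 158 162 166
```

```text
time: 11.7
eef_pos: [0.4742, 0.0571, 0.0615]
tcp_rot: [0.858, 0.513, 0.004, -0.002]
contact_force: [6.1, 16.0, -3.5]
opening: -0.001
t 11.7 pos [0.4742 0.0571 0.0615] yaw_y -28.2 F [ 6.1 16.  -3.5] open -0.0
152 shift [-0.021 -0.003  0.01 ] turn [ 0.001 -0.006 -0.002] q6 0.39
153 shift [-0.033 -0.003  0.01 ] turn [ 0.001 -0.006 -0.013] q6 0.39
154 shift [-0.046 -0.003  0.01 ] turn [ 0.001 -0.006 -0.025] q6 0.39
155 shift [-0.058 -0.002  0.01 ] turn [ 0.001 -0.006 -0.036] q6 0.39
156 shift [-0.071 -0.001  0.009] turn [ 0.001 -0.005 -0.047] q6 0.39
158 shift [-0.095  0.001  0.009] turn [ 0.001 -0.005 -0.069] q6 0.39
162 shift [-0.145  0.008  0.009] turn [ 0.001 -0.005 -0.113] q6 0.39
166 shift [-0.193  0.019  0.008] turn [ 0.002 -0.005 -0.158] q6 0.39
```

```bash
python3 -m crank '[[-0.006,0,0,0,0,-0.005,0],[-0.012,0,0,0,0,-0.011,0]]';python3 -m crank '[[-0.006,0,0,0,0,-0.005,0],[-0.006,0,0,0,0,-0.005,0]]'
```

```text
time: 11.9
eef_pos: [0.4739, 0.0569, 0.0616]
tcp_rot: [0.854, 0.52, 0.006, -0.002]
contact_force: [7.6, 18.3, -3.7]
opening: -0.002
time: 12.1
eef_pos: [0.4738, 0.0568, 0.0616]
tcp_rot: [0.852, 0.523, 0.006, -0.002]
contact_force: [8.8, 20.2, -4.4]
opening: 0.001
```

```bash
python3 -m crank '[[-0.006,0,0,0,0,-0.005,0],[-0.006,0,0,0,0,-0.005,0]]';python3 ang.py w9 159
```

```text
time: 12.3
eef_pos: [0.4726, 0.0544, 0.0615]
tcp_rot: [0.849, 0.528, 0.004, -0.001]
contact_force: [5.0, 10.6, -2.2]
opening: -0.0
[(np.float64(0.10099313911946106), np.float64(163.0)), (np.float64(0.10058655196317157), np.float64(163.25)), (np.float64(0.09834114583333331), np.float64(162.75)), (np.float64(0.09732866094626746), np.float64(162.0))]
```

View pics/w9.png

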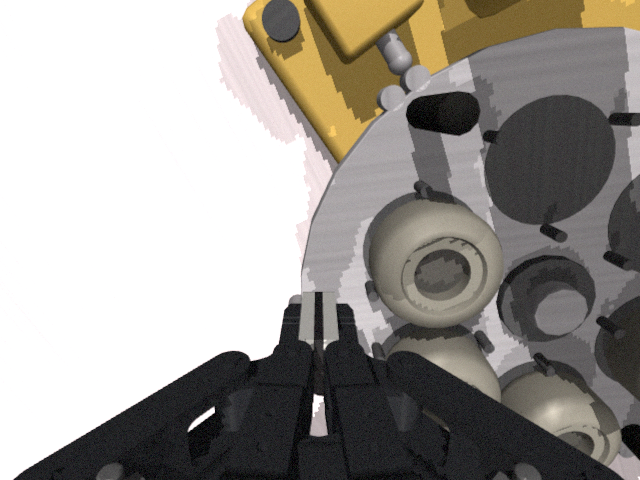

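```bash
python3 -m crank '[[-0.006,0,0,0,0,-0.005,0],[-0.012,0,0,0,0,-0.011,0],[-0.018,0,0,0,0,-0.016,0],[-0.024,0,0,0,0,-0.022,0]]'; python3 arc.py .107 156 158 160 162 164 167 170 173 176 179 182 185
```

```text
time: 12.75
eef_pos: [0.4695, 0.048, 0.0611]
tcp_rot: [0.839, 0.544, -0.0, 0.0]
contact_force: [1.2, 0.5, 0.2]
opening: -0.002
t 12.75 pos [0.4695 0.048  0.0611] yaw_y -24.1 F [1.2 0.5 0.2] open -0.0
156 shift [-0.001 -0.003  0.008] turn [ 0.     0.    -0.002] q6 0.31
158 shift [-0.026 -0.002  0.008] turn [ 0.     0.    -0.024] q6 0.31
160 shift [-0.051 -0.001  0.008] turn [ 0.     0.    -0.046] q6 0.31
162 shift [-0.076  0.001  0.008] turn [ 0.     0.    -0.068] q6 0.31
164 shift [-0.101  0.005  0.008] turn [ 0.    0.   -0.09] q6 0.31
167 shift [-0.138  0.011  0.008] turn [ 0.     0.    -0.124] q6 0.31
170 shift [-0.174  0.019  0.008] turn [ 0.     0.    -0.157] q6 0.31
173 shift [-0.21   0.029  0.008] turn [ 0.    0.   -0.19] q6 0.31
176 shift [-0.245  0.041  0.008] turn [ 0.     0.    -0.224] q6 0.31
179 shift [-0.28   0.055  0.008] turn [ 0.     0.    -0.257] q6 0.31
182 shift [-0.314  0.07   0.008] turn [ 0.    0.   -0.29] q6 0.31
185 shift [-0.347  0.088  0.008] turn [ 0.     0.    -0.324] q6 0.31
```

```bash
python3 -m crank '[[-0.026,-0.002,0.005,0,0,-0.024,0],[-0.051,-0.001,0.005,0,0,-0.046,0],[-0.076,0.001,0.005,0,0,-0.068,0],[-0.101,0.005,0.005,0,0,-0.09,0],[-0.126,0.009,0.005,0,0,-0.113,0],[-0.15,0.014,0.005,0,0,-0.135,0],[-0.174,0.019,0.005,0,0,-0.157,0],[-0.21,0.029,0.005,0,0,-0.19,0],[-0.245,0.041,0.005,0,0,-0.224,0],[-0.28,0.055,0.005,0,0,-0.257,0],[-0.314,0.07,0.005,0,0,-0.29,0],[-0.347,0.088,0.005,0,0,-0.324,0]]'; python3 arc.py .107 185 188 190 192 194 196 198 200 202 204 206
```

```text
time: 13.95
eef_pos: [0.4598, -0.0052, 0.0602]
tcp_rot: [0.675, 0.738, -0.0, -0.0]
contact_force: [1.0, 1.0, 0.8]
opening: -0.004
t 13.95 pos [ 0.4598 -0.0052  0.0602] yaw_y 5.1 F [1.  1.  0.8] open -0.0
185 shift [0.001 0.003 0.001] turn [-0.    -0.     0.001] q6 -0.32
188 shift [-0.036  0.004  0.001] turn [-0.    -0.    -0.032] q6 -0.32
190 shift [-0.061  0.005  0.001] turn [-0.    -0.    -0.055] q6 -0.32
192 shift [-0.086  0.008  0.001] turn [-0.    -0.    -0.077] q6 -0.32
194 shift [-0.11   0.011  0.001] turn [-0.    -0.    -0.099] q6 -0.32
196 shift [-0.135  0.016  0.001] turn [-0.    -0.    -0.121] q6 -0.32
198 shift [-0.159  0.021  0.001] turn [-0.    -0.    -0.144] q6 -0.32
200 shift [-0.183  0.027  0.001] turn [-0.    -0.    -0.166] q6 -0.32
202 shift [-0.207  0.034  0.001] turn [-0.    -0.    -0.188] q6 -0.32
204 shift [-0.231  0.041  0.001] turn [-0.   -0.   -0.21] q6 -0.32
206 shift [-0.254  0.05   0.001] turn [-0.    -0.    -0.232] q6 -0.32
```

```bash
python3 -m crank '[[-0.036,0.005,0,0,0,-0.032,0],[-0.061,0.006,0,0,0,-0.055,0],[-0.086,0.009,0,0,0,-0.077,0],[-0.11,0.013,0,0,0,-0.099,0],[-0.135,0.017,0,0,0,-0.121,0],[-0.159,0.022,0,0,0,-0.144,0],[-0.183,0.028,0,0,0,-0.166,0]]'; python3 ang.py w10 149;python3 arc.py .107 200 201 202 204 206 208 210 
```

```text
time: 14.65
eef_pos: [0.4658, -0.032, 0.0599]
tcp_rot: [0.574, 0.819, -0.0, -0.001]
contact_force: [-0.4, 1.3, 1.8]
opening: -0.003
[(np.float64(0.4913734618443831), np.float64(150.25)), (np.float64(0.48934643582982007), np.float64(148.5)), (np.float64(0.4829910185414773), np.float64(150.0)), (np.float64(0.474396376089124), np.float64(148.75))]
t 14.7 pos [ 0.4662 -0.0325  0.06  ] yaw_y 20.0 F [ 0.4 -0.8 -0.1] open -0.0
200 shift [0.002 0.001 0.   ] turn [-0.001 -0.     0.   ] q6 -0.64
201 shift [-0.011  0.001  0.   ] turn [-0.001 -0.    -0.011] q6 -0.64
202 shift [-0.023  0.001  0.   ] turn [-0.001 -0.    -0.022] q6 -0.64
204 shift [-0.048  0.003  0.   ] turn [-0.001 -0.    -0.044] q6 -0.64
206 shift [-0.073  0.005  0.   ] turn [-0.001 -0.    -0.066] q6 -0.64
208 shift [-0.097  0.008  0.   ] turn [-0.001 -0.    -0.089] q6 -0.64
210 shift [-0.122  0.012  0.   ] turn [-0.001 -0.    -0.111] q6 -0.64
```

View pics/w10.png

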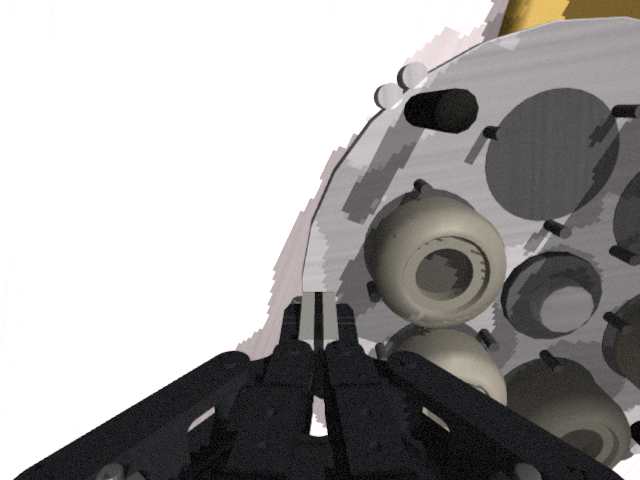

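```bash
python3 -m crank '[[-0.011,0.001,0,0,0,-0.011,0],[-0.023,0.001,0,0,0,-0.022,0],[-0.036,0.002,0,0,0,-0.033,0],[-0.048,0.003,0,0,0,-0.044,0],[-0.06,0.004,0,0,0,-0.055,0]]';  python3 -m crank '[[-0.006,0,0,0,0,-0.005,0],[-0.012,0.001,0,0,0,-0.011,0]]'; python3 -m crank '[[-0.006,0,0,0,0,-0.005,0]]'
```

```text
time: 15.2
eef_pos: [0.4695, -0.0394, 0.0598]
tcp_rot: [0.538, 0.843, 0.0, -0.002]
contact_force: [-3.2, 5.2, 3.6]
opening: -0.001
time: 15.4
eef_pos: [0.4696, -0.0398, 0.0599]
tcp_rot: [0.531, 0.847, 0.001, -0.003]
contact_force: [-5.4, 7.3, 5.0]
opening: 0.001
time: 15.5
eef_pos: [0.4695, -0.04, 0.0598]
tcp_rot: [0.528, 0.849, 0.001, -0.004]
contact_force: [-6.6, 11.4, 6.9]
opening: 0.003
```

```bash
python3 -m crank '[[-0.006,0,0,0,0,-0.005,0],[-0.012,0.001,0,0,0,-0.009,0]]'; python3 -m crank '[[-0.006,0,0,0,0,-0.003,0]]'
```

```text
time: 15.7
eef_pos: [0.4695, -0.0403, 0.0598]
tcp_rot: [0.522, 0.853, 0.001, -0.006]
contact_force: [-9.1, 14.5, 11.9]
opening: 0.0
time: 15.8
eef_pos: [0.4695, -0.0404, 0.0598]
tcp_rot: [0.52, 0.854, 0.002, -0.007]
contact_force: [-10.1, 17.1, 13.1]
opening: 0.0
```

```bash
python3 -m crank '[[-0.006,0,0,0,0,0,0],[-0.006,0,0,0,0,0,0]]'
```

```text
time: 16.0
eef_pos: [0.47, -0.0411, 0.0598]
tcp_rot: [0.52, 0.854, 0.002, -0.007]
contact_force: [-9.7, 14.9, 11.2]
opening: -0.001
```

```bash
python3 -m crank '[[-0.006,0,0,0,0,0,0],[-0.006,0,0,0,0,0,0]]'
```

```text
time: 16.2
eef_pos: [0.4709, -0.0426, 0.0598]
tcp_rot: [0.52, 0.854, 0.001, -0.006]
contact_force: [-7.7, 11.1, 8.0]
opening: 0.002
```

```bash
python3 -m crank '[[0,0,0,0,0,0,0],[0,0,0,0,0,0,0]]'
```

```text
time: 16.4
eef_pos: [0.4715, -0.0436, 0.0598]
tcp_rot: [0.52, 0.854, 0.001, -0.004]
contact_force: [-6.9, 8.1, 5.6]
opening: 0.002
```

```bash
python3 -m crank '[[-0.004,0,0,0,0,0,0],[-0.004,0,0,0,0,0,0]]'; python3 ang.py w11 156
```

```text
time: 16.6
eef_pos: [0.4729, -0.0457, 0.0599]
tcp_rot: [0.519, 0.855, 0.0, -0.002]
contact_force: [-2.4, 3.5, 1.2]
opening: 0.002
[(np.float64(0.49918630324717345), np.float64(158.25)), (np.float64(0.48667818641830446), np.float64(156.75)), (np.float64(0.484108391170354), np.float64(158.5)), (np.float64(0.4803573749187784), np.float64(156.5))]
```

```bash
python3 -m crank '[[0,0,0,0,0,0,0],[0,0,0,0,0,0,0],[0.02,0,0,0,0,0,0],[0.05,0,0,0,0,0,0],[0.08,0,0,0,0,0,0],[0.08,0,0,0,0,0,0],[0.08,0,0,0,0,0,0]]'; python3 ang.py w12 158;  python3 -m crank '[[0,0,-0.25,0,0,0,0],[0,0,-0.5,0,0,0,0],[0,0,-0.8,0,0,0,0],[0,0,-1,0,0,0,0],[0,0,-1,0,0,0,0]]'; python3 ang.py w13 158; python3 to.py .66 -.171 .32 10
```

```text
time: 17.35
eef_pos: [0.4687, -0.0362, 0.0603]
tcp_rot: [0.52, 0.854, 0.0, 0.0]
contact_force: [0.2, -0.5, 1.0]
opening: -0.001
[(np.float64(0.5864864931021316), np.float64(158.5)), (np.float64(0.5741669102601579), np.float64(158.0)), (np.float64(0.5617465214612322), np.float64(158.25)), (np.float64(0.5513861577987972), np.float64(157.75))]
time: 17.9
eef_pos: [0.4717, -0.0372, 0.2163]
tcp_rot: [0.52, 0.854, 0.001, 0.006]
contact_force: [0.5, 0.2, 0.6]
opening: -0.005
[(np.float64(0.8440819289052541), np.float64(158.75)), (np.float64(0.8416354736539015), np.float64(158.5)), (np.float64(0.8332967354706485), np.float64(158.25)), (np.float64(0.7632630290814857), np.float64(159.0))]
t 17.95 pos [ 0.4702 -0.0368  0.2132] yaw_y 27.3 F [ 0.   0.4 -1.1] open -0.0
shift [-1.38   0.716 -0.702] turn [0.003 0.002 0.193] q6 -0.77
```

View pics/w13.png

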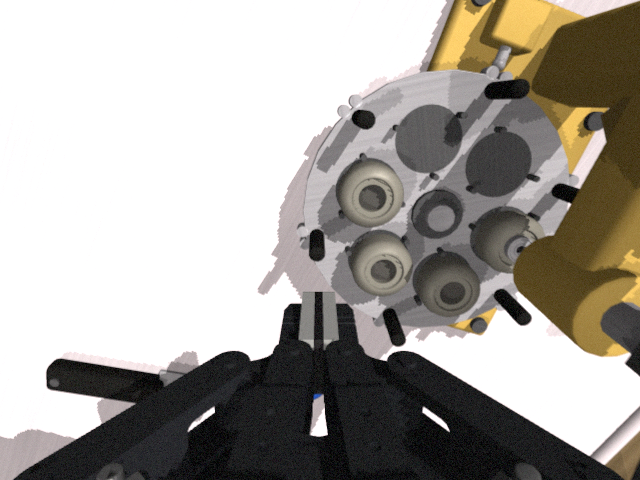

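```bash
python3 -m crank '[[0,0,-0.3,0,0,0,0],[0,0,-0.6,0,0,0,0],[0,0,-0.9,0,0,0,0],[-0.3,0.16,-1,0,0,0.05,0],[-0.5,0.27,-1,0,0,0.1,0],[-0.8,0.42,-1,0,0,0.15,0],[-0.9,0.47,-1,0,0,0.2,0],[-0.9,0.47,-1,0,0,0.2,0]]'; python3 to.py .66 -.168 .31 9; python3 - <<'E'
from plant import imaging
import cv2,pickle
for n in ("top","scene"):
    p=imaging.read_camera(n);pickle.dump(p,open(n+"14.pkl","wb")); a=p["pixels"][:,:,::-1]
    a=a[130:290,220:460] if n=="top" else a[170:350,260:440]
    a=cv2.resize(a,None,fx=3.3,fy=3.3,interpolation=cv2.INTER_CUBIC)
    cv2.imwrite(f"pics/{n}14.png",cv2.convertScaleAbs(a,alpha=1.5))
E
```

```text
time: 18.75
eef_pos: [0.5938, -0.1252, 0.3562]
tcp_rot: [0.648, 0.762, -0.001, -0.003]
contact_force: [0.0, -0.5, -0.2]
opening: -0.002
t 18.75 pos [ 0.5938 -0.1252  0.3562] yaw_y 9.2 F [ 0.  -0.5 -0.2] open -0.0
shift [-0.353  0.391  0.305] turn [-0.003 -0.002  0.003] q6 -0.54
```

View pics/top14.png

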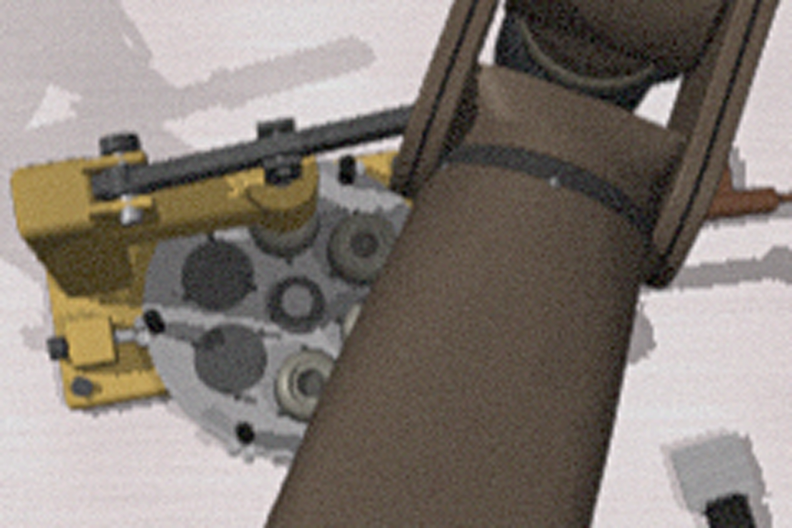

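View pics/scene14.png

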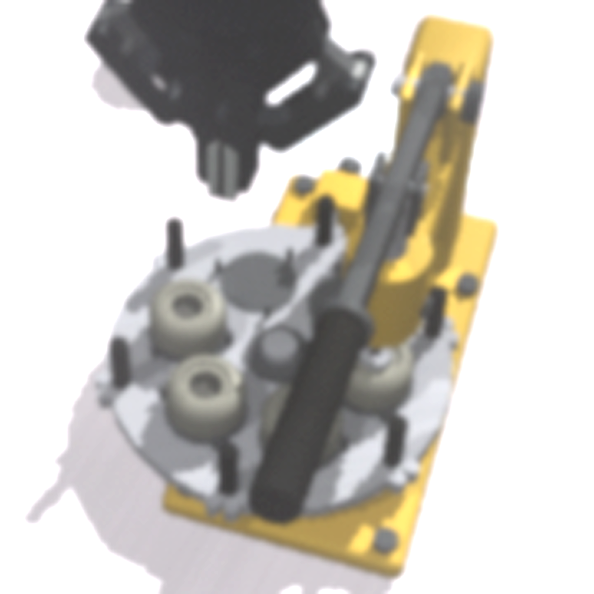

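```bash
python3 -m crank '[[-0.2,0.2,0,0,0,0,0],[-0.37,0.39,0.05,0,0,0,0],[-0.37,0.39,0.2,0,0,0,0],[-0.37,0.39,0.3,0,0,0,0],[-0.37,0.39,0.3,0,0,0,0]]'; python3 to.py .661 -.172 .287 9; python3 - <<'E'
from plant import imaging
import cv2,pickle
for n in ("wrist","scene"):
    p=imaging.read_camera(n);pickle.dump(p,open(n+"15.pkl","wb")); a=p["pixels"][:,:,::-1]
    if n=="scene": a=cv2.resize(a[170:350,260:440],None,fx=3.3,fy=3.3,interpolation=cv2.INTER_CUBIC)
    cv2.imwrite(f"pics/{n}15.png",cv2.convertScaleAbs(a,alpha=1.5))
E
```

```text
time: 19.35
eef_pos: [0.6579, -0.1675, 0.3114]
tcp_rot: [0.647, 0.763, -0.001, -0.003]
contact_force: [0.3, 0.1, -1.7]
opening: -0.003
t 19.35 pos [ 0.6579 -0.1675  0.3114] yaw_y 9.4 F [ 0.3  0.1 -1.7] open -0.0
shift [-0.034  0.016  0.163] turn [-0.004 -0.002  0.005] q6 -0.56
```

View pics/wrist15.png

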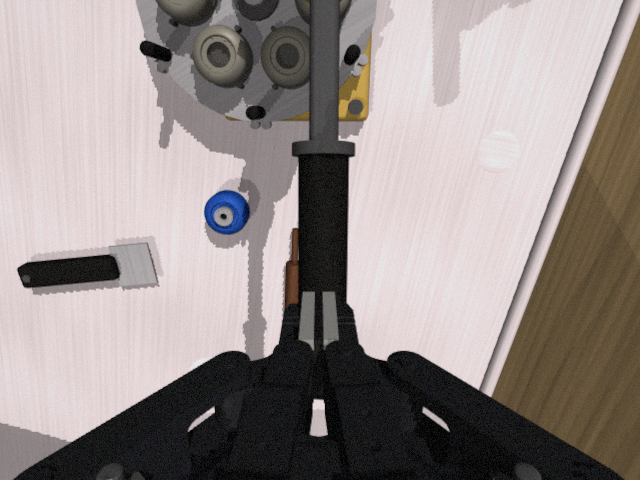

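View pics/scene15.png

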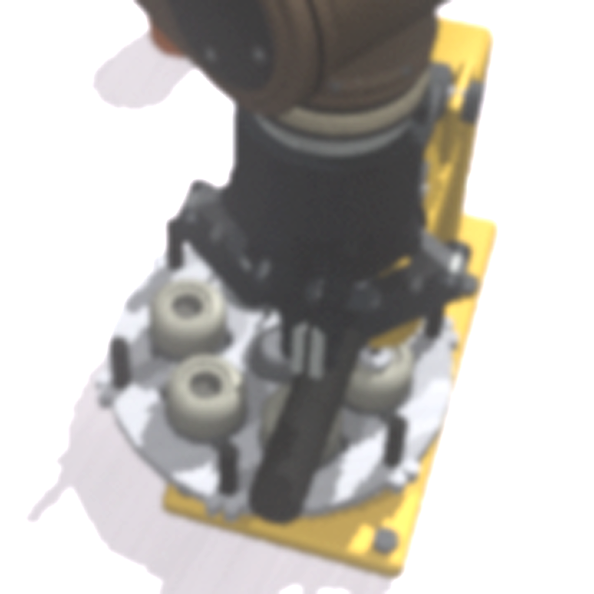

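```bash
python3 -m crank '[[-0.02,0.015,0.05,0,0,0,0],[-0.03,0.015,0.1,0,0,0,0],[-0.03,0.015,0.13,0,0,0,0],[-0.03,0.015,0.15,0,0,0,0],[-0.03,0.015,0.165,0,0,0,0],[-0.03,0.015,0.18,0,0,0,0],[-0.03,0.015,0.195,0,0,0,0],[-0.03,0.015,0.21,0,0,0,0]]'
```

```text
time: 20.25
eef_pos: [0.6631, -0.1736, 0.2846]
tcp_rot: [0.647, 0.762, -0.0, 0.001]
contact_force: [-0.1, -1.1, 1.9]
opening: -0.001
```

```bash
python3 -m crank '[[0,0,0.02,0,0,0,0],[0,0,0.04,0,0,0,0],[0,0,0.06,0,0,0,0],[0,0,0.08,0,0,0,0],[0,0,0.1,0,0,0,0],[0,0,0.12,0,0,0,0],[0,0,0.14,0,0,0,0],[0,0,0.16,0,0,0,0],[0,0,0.17,0,0,0,0]]'
```

```text
time: 21.15
eef_pos: [0.6627, -0.173, 0.2577]
tcp_rot: [0.647, 0.762, -0.0, -0.0]
contact_force: [0.4, -0.7, 1.7]
opening: 0.004
```

```bash
python3 -m crank '[[0,0,0.015,0,0,0,0],[0,0,0.03,0,0,0,0],[0,0,0.04,0,0,0,0],[0,0,0.05,0,0,0,0]]'; python3 -m crank '[[0,0,0.01,0,0,0,0],[0,0,0.02,0,0,0,0],[0,0,0.03,0,0,0,0]]';python3 -m crank '[[0,0,0.01,0,0,0,0],[0,0,0.02,0,0,0,0],[0,0,0.03,0,0,0,0]]'
```

```text
time: 21.55
eef_pos: [0.6628, -0.1731, 0.2506]
tcp_rot: [0.647, 0.762, -0.0, 0.0]
contact_force: [0.3, -1.2, 3.5]
opening: 0.0
time: 21.85
eef_pos: [0.6629, -0.1732, 0.2465]
tcp_rot: [0.647, 0.762, -0.0, 0.0]
contact_force: [-1.0, -1.2, 6.6]
opening: 0.001
time: 22.15
eef_pos: [0.663, -0.1733, 0.2445]
tcp_rot: [0.647, 0.762, -0.0, 0.001]
contact_force: [-3.3, -1.6, 8.5]
opening: 0.002
```

```bash
python3 -m crank '[[0,0,0.008,0,0,0,0],[0,0,0.016,0,0,0,0],[0,0,0.024,0,0,0,0]]';python3 -m crank '[[0,0,0.008,0,0,0,0],[0,0,0.016,0,0,0,0],[0,0,0.024,0,0,0,0]]'; python3 -m crank '[[0,0,0.007,0,0,0,0],[0,0,0.014,0,0,0,0]]'
```

```text
time: 22.45
eef_pos: [0.6631, -0.1737, 0.241]
tcp_rot: [0.647, 0.762, -0.0, 0.001]
contact_force: [-2.4, -2.1, 9.8]
opening: -0.003
time: 22.75
eef_pos: [0.6631, -0.174, 0.2375]
tcp_rot: [0.647, 0.762, -0.0, 0.002]
contact_force: [-2.1, -2.3, 10.1]
opening: 0.002
time: 22.95
eef_pos: [0.6631, -0.1741, 0.2354]
tcp_rot: [0.647, 0.762, -0.001, 0.002]
contact_force: [-2.1, -3.3, 8.8]
opening: 0.002
```

```bash
python3 -m crank '[[0,0,0.007,0,0,0,0],[0,0,0.014,0,0,0,0]]';python3 -m crank '[[0,0,0.007,0,0,0,0],[0,0,0.007,0,0,0,0]]'
```

```text
time: 23.15
eef_pos: [0.6631, -0.1743, 0.2334]
tcp_rot: [0.647, 0.762, -0.001, 0.002]
contact_force: [-2.5, -3.1, 10.1]
opening: -0.002
time: 23.35
eef_pos: [0.6631, -0.1743, 0.2322]
tcp_rot: [0.647, 0.762, -0.001, 0.002]
contact_force: [-2.7, -3.4, 9.4]
opening: 0.006
```

```bash
python3 -m crank '[[0,0,0.005,0,0,0,0],[0,0,0.005,0,0,0,0]]'
```

```text
time: 23.55
eef_pos: [0.6631, -0.1743, 0.2316]
tcp_rot: [0.647, 0.762, -0.001, 0.002]
contact_force: [-3.1, -3.6, 9.2]
opening: 0.001
```

```bash
python3 -m crank '[[0,0,0.005,0,0,0,0],[0,0,0.005,0,0,0,0]]'; python3 -m crank '[[0,0,0.005,0,0,0,0],[0,0,0.005,0,0,0,0]]'
```

```text
time: 23.75
eef_pos: [0.6631, -0.1743, 0.2314]
tcp_rot: [0.647, 0.762, -0.001, 0.002]
contact_force: [-3.0, -3.3, 10.2]
opening: -0.001
time: 23.95
eef_pos: [0.6632, -0.1744, 0.2313]
tcp_rot: [0.647, 0.762, -0.001, 0.002]
contact_force: [-4.2, -2.7, 12.5]
opening: -0.001
```

```bash
python3 -m crank '[[0,0,0.005,0,0,0,0],[0,0,0.005,0,0,0,0]]'; python3 -m crank '[[0,0,0.002,0,0,0,0]]'
```

```text
time: 24.15
eef_pos: [0.6632, -0.1743, 0.2311]
tcp_rot: [0.647, 0.762, -0.001, 0.002]
contact_force: [-4.8, -2.6, 13.5]
opening: -0.001
time: 24.25
eef_pos: [0.6632, -0.1744, 0.231]
tcp_rot: [0.647, 0.762, -0.001, 0.002]
contact_force: [-5.2, -2.6, 15.4]
opening: 0.001
```

```bash
python3 -m crank '[[0,0,0,0,0,0,0],[0,0,0,0,0,0,0],[0,0,0,0,0,0,0]]';  python3 -m crank '[[0,0,0,0,0,0,0],[0,0,0,0,0,0,0],[0,0,0,0,0,0,0]]'
```

```text
time: 24.55
eef_pos: [0.6632, -0.1744, 0.2311]
tcp_rot: [0.647, 0.762, -0.001, 0.002]
contact_force: [-5.2, -3.0, 13.7]
opening: -0.006
time: 24.85
eef_pos: [0.6632, -0.1744, 0.2311]
tcp_rot: [0.647, 0.762, -0.001, 0.002]
contact_force: [-5.8, -2.6, 13.9]
opening: -0.001
```

```bash
python3 -m crank '[[0,0,0.004,0,0,0,0],[0,0,0.004,0,0,0,0],[0,0,0.004,0,0,0,0],[0,0,0.004,0,0,0,0]]';  python3 -m crank '[[0,0,0.001,0,0,0,0],[0,0,0.001,0,0,0,0],[0,0,0.001,0,0,0,0],[0,0,0.001,0,0,0,0],[0,0,0.001,0,0,0,0],[0,0,0.001,0,0,0,0],[0,0,0.001,0,0,0,0],[0,0,0.001,0,0,0,0],[0,0,0.001,0,0,0,0],[0,0,0.001,0,0,0,0]]'
```

```text
time: 25.25
eef_pos: [0.6632, -0.1744, 0.2309]
tcp_rot: [0.647, 0.762, -0.001, 0.002]
contact_force: [-5.8, -1.9, 15.2]
opening: -0.001
time: 26.25
eef_pos: [0.6632, -0.1744, 0.2309]
tcp_rot: [0.647, 0.762, -0.001, 0.002]
contact_force: [-6.5, -2.3, 15.0]
opening: -0.003
```

```bash
python3 -m crank '[[0,0,-0.03,0,0,0,0],[0,0,-0.07,0,0,0,0],[0,0,-0.11,0,0,0,0],[0,0,-0.15,0,0,0,0],[0,0,-0.19,0,0,0,0],[0,0,-0.23,0,0,0,0],[0,0,-0.27,0,0,0,0],[0,0,-0.31,0,0,0,0],[0,0,-0.35,0,0,0,0],[0,0,-0.39,0,0,0,0],[0,0,-0.43,0,0,0,0],[0,0,-0.47,0,0,0,0]]';  python3 -m crank '[[0,0,-0.1,0,0,0,0],[0,0,-0.3,0,0,0,0],[0.2,-0.2,-0.5,0,0,0,0],[0.5,-0.5,-0.6,0,0,0,0],[0.8,-0.8,-0.6,0,0,0,0],[0.8,-0.8,-0.6,0,0,0,0]]'; python3 -m crank '[[0,-0.3,0,0,0,0,0],[0,-0.6,0,0,0,0,0],[0,-0.9,0,0,0,0,0],[0,-0.9,0,0,0,0,0]]'; python3 - <<'E'
from plant import imaging
import cv2,pickle
for n in ("wrist","scene","top"):
    p=imaging.read_camera(n);pickle.dump(p,open(n+"16.pkl","wb")); a=p["pixels"][:,:,::-1]
    if n=="scene": a=cv2.resize(a[170:350,260:440],None,fx=3.3,fy=3.3,interpolation=cv2.INTER_CUBIC)
    if n=="top": a=cv2.resize(a[130:290,220:460],None,fx=3.3,fy=3.3,interpolation=cv2.INTER_CUBIC)
    cv2.imwrite(f"pics/{n}16.png",cv2.convertScaleAbs(a,alpha=1.5))
E
```

```text
time: 27.45
eef_pos: [0.6627, -0.1735, 0.2958]
tcp_rot: [0.647, 0.762, -0.0, 0.0]
contact_force: [-0.7, -0.3, -0.4]
opening: -0.002
time: 28.05
eef_pos: [0.5231, -0.0729, 0.3881]
tcp_rot: [0.647, 0.763, 0.0, 0.001]
contact_force: [-1.0, 0.2, 1.7]
opening: 0.005
time: 28.45
eef_pos: [0.3884, -0.0962, 0.3873]
tcp_rot: [0.648, 0.762, -0.0, 0.002]
contact_force: [0.4, -0.2, 0.1]
opening: -0.001
```

View pics/scene16.png

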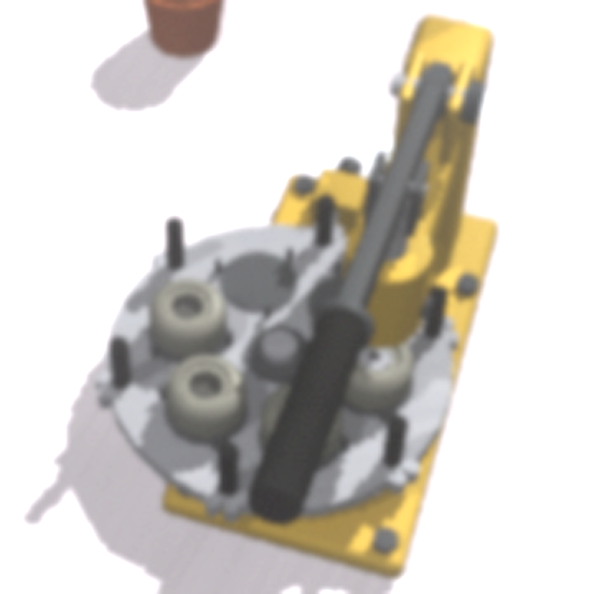

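View pics/top16.png

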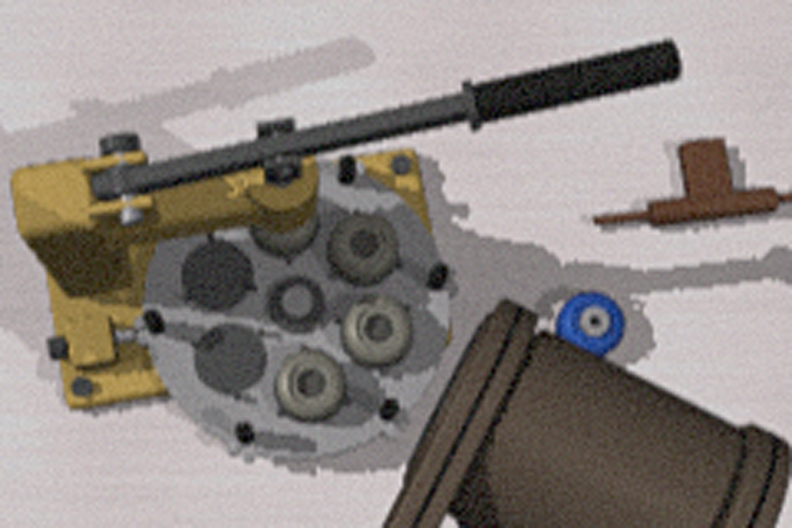

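View pics/wrist16.png

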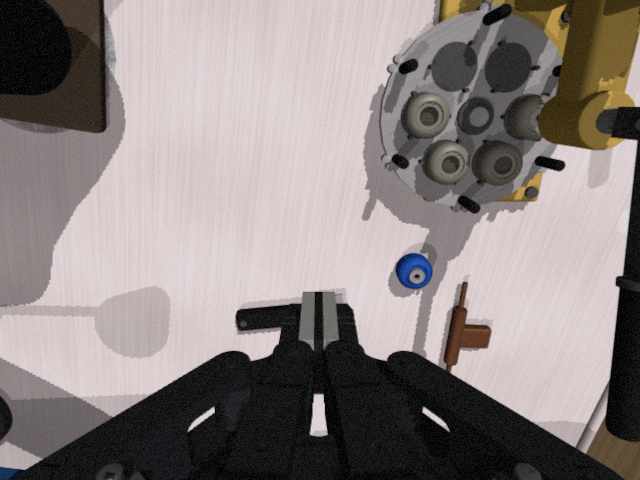

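```bash
python3 - <<'E'
from geo import *
a=[cv2.resize(load(n)["pixels"][260:305,350:400,::-1],None,fx=8,fy=8,interpolation=cv2.INTER_CUBIC) for n in ("scene14","scene16")]
cv2.imwrite("pics/cmp.png",np.hstack(a))
d=np.abs(load("scene14")["pixels"].astype(int)-load("scene16")["pixels"]).max(2)[220:300,320:370]; print(d.mean(), np.argwhere(d>60)[:10])
E
```

```text
12.44 [[0 0]
 [0 1]
 [0 2]
 [0 3]
 [0 4]
 [0 5]
 [0 6]
 [0 7]
 [0 8]
 [0 9]]
```

View pics/cmp.png

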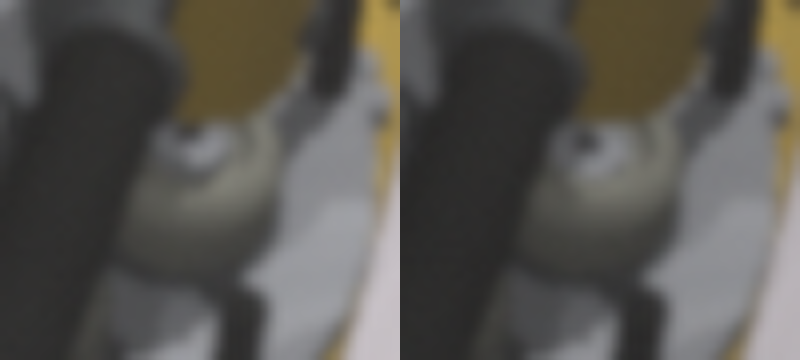

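The before/after crop shows the bearing standing proud on the left and flush on the right. The lever is up and the arm is clear of everything.

```bash
python3 -c "
from plant import ticket,telemetry
s=telemetry.get_state(); print(s['time'],s['contact_force'].round(1)); print(ticket.sign_off())"
```

```text
28.6 [ 0.6 -0.  -0.1]
the job is handed in; nothing more can be done
None
```

The bearing is pressed home in the work wheel, the lever is back up, and the job is handed in at 28.6 s. No verdict came back.

- **Dial:** I turned it about 94° counterclockwise, the short way, in two peg pushes through the intermediate notch. It settled with the plunger in the notch and the work wheel under the ram. My first push sat too far out on the peg and slid toward the finger's edge, so I backed off and moved the finger inward.
- **Push force:** Moving on and off the notches took up to about 22 N measured, more than the expected 10 N but under the 40 N limit.
- **Press:** The bearing slid at about 9–10 N and bottomed after about 54 mm of grip travel (roughly 0.19 rad). I held about 14–15 N there for about 2 s; readings peaked at 15.4 N.
- **Final checks:** The last pictures show the bearing flush where it stood proud before, and the lever back where it was before the press. The cup and axle look undisturbed, and the scraper showed only partly behind the gripper. The final force reading was near zero, with the arm clear of everything.
- **Limits:** The wheel's centring under the ram was judged from pictures only, good to about 1–2 mm. The ram force was not measured; I estimate about 36 N from the grip force.

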